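# Gauge the check-source holders and bolt down their rack for the drive

### The job

Before the van drives off, check the height of every check-source holder on the bench, one after another from the lowest to the tallest, by standing the bridge gauge on the bench squarely over it for a moment so that the sprung foot rests centrally on top of the holder. Then stand all the holders in the compartments of the transport rack, the same way up as now, and only then turn the rack's three captive bolt knobs clockwise fully to their end stops, finishing with the gauge standing square in the middle of its rubber pad as it was and everything else on the bench left where it is.

Things in the scene. Friction and masses are not known exactly. Their poses are not given: they have to be found in the camera images.
- gauge: Bridge height gauge, loose, 0.53 kg, an upside-down U stood over a part: 116 (x) by 56 (y) by 137 mm high. Origin at the middle of its footprint, level with the soles; z up. Two legs at x = +-50 mm: soles 16 by 56 mm, 10 high, posts 12 by 26 mm above them; clear width between soles 84 mm. Crossbeam 112 by 30 mm at z = 80 to 98. It stands by itself, also with the foot pushed up.
- gauge_grip (a point): Centre of the black grip block on top of the gauge, 117 mm above the soles. The block is 44 (gauge x) by 22 (gauge y) by 40 mm high: grip it across its 22 mm, fingers closing along the gauge's y.
- reading (a joint): The gauge's sliding foot, a steel disc 20 mm across, sprung downwards by 0.75 N (free) to 2.1 N (top). Joint value in m: 0 with the foot fully out, its underside 6 mm above the soles; grows as the foot is pushed up, to 0.055 at most. Standing level over a part of height h on the same surface it reads h - 0.006.
- foot_tip (a point): Centre of the underside of the gauge's foot, on the gauge's own z axis.
- pad: Fixed black rubber pad, the gauge's parking place, 160 (x) by 110 (y) by 4 mm; origin at the centre of its underside. The gauge starts on it with its x axis along the pad's x axis.
- rack: Fixed transport rack of bare aluminium: tray 88 (x) by 236 (y) mm with a row of four compartments. Origin at the centre of its underside, x away from the robot. Floor top at z = 5 mm; walls 4 mm thick, tops at z = 20. Compartment centres x = 0, y = -87, -29, 29, 87 mm; each 80 (x) by 54 (y) inside. Knob axes at (0, 155), (0, -155), (-80, 0) mm on ears, bosses 30 mm across, 20 high.
- bolt_l (a joint): Left (+y) knob of the rack, on a captive bolt. Joint value in rad: grows as it is turned clockwise seen from above, from 0 (loose) to the hard end stop at 2.6 (tight); starts at 0 to 0.8. It stays where it is left (friction 0.12 N m) and does not rise or sink. At 0 the wing's length lies along the rack's x axis; at value q it points q clockwise of it.
- bolt_l_grip (a point): Centre of the left knob's wing, on its axis, 38.5 mm above the bench. The wing is a black bar 46 long, 12 wide and 22 mm high; grip it across its 12 mm from above.
- bolt_f (a joint): Front knob (robot side, middle) of the rack, on a captive bolt. Joint value in rad: grows as it is turned clockwise seen from above, from 0 (loose) to the hard end stop at 2.6 (tight); starts at 0 to 0.8. It stays where it is left (friction 0.12 N m) and does not rise or sink. At 0 the wing's length lies along the rack's x axis; at value q it points q clockwise of it.
- bolt_f_grip (a point): Centre of the front knob's wing, on its axis, 38.5 mm above the bench. The wing is a black bar 46 long, 12 wide and 22 mm high; grip it across its 12 mm from above.
- bolt_r (a joint): Right (-y) knob of the rack, on a captive bolt. Joint value in rad: grows as it is turned clockwise seen from above, from 0 (loose) to the hard end stop at 2.6 (tight); starts at 0 to 0.8. It stays where it is left (friction 0.12 N m) and does not rise or sink. At 0 the wing's length lies along the rack's x axis; at value q it points q clockwise of it.
- bolt_r_grip (a point): Centre of the right knob's wing, on its axis, 38.5 mm above the bench. The wing is a black bar 46 long, 12 wide and 22 mm high; grip it across its 12 mm from above.
- strip: Bare aluminium check-source holder; 2 or 3 of the four holders are present in a run, standing in a row on the bench nearest the robot. The flat strip: 44 (x) by 28 (y) by 14 mm high. Origin at the centre of its underside, z up.
- block: Bare aluminium check-source holder; 2 or 3 of the four holders are present in a run, standing in a row on the bench nearest the robot. The low block: 36 (x) by 36 (y) by 22 mm high. Origin at the centre of its underside, z up.
- rod: Bare aluminium check-source holder; 2 or 3 of the four holders are present in a run, standing in a row on the bench nearest the robot. The round rod: 36 mm across, 30 mm high, standing upright. Origin at the centre of its underside, z up.
- tall: Bare aluminium check-source holder; 2 or 3 of the four holders are present in a run, standing in a row on the bench nearest the robot. The tall block: 44 (x) by 38 (y) by 40 mm high. Origin at the centre of its underside, z up.
- jar: Glass jar with green lid, 64 mm across, 85 mm high; origin under its centre. Bystander, to be left where it is.
- tin: Small round steel tin, 48 mm across, 26 mm high; origin under its centre. Bystander, to be left where it is.
- driver: Screwdriver lying on the bench, 170 mm long along its x, origin within 10 mm of its middle. Bystander, to be left where it is.
- battery: Black battery pack lying flat, 60 by 85 by 22 mm; origin under its centre. Bystander, to be left where it is.
- meter: Grey hand-held meter lying flat, 170 (x) by 62 by 30 mm; origin under its centre. Bystander, to be left where it is.
- wrench: Wrench lying behind the rack, 150 mm long along its x. Bystander, to be left where it is.
- plug: Connector plug lying behind the rack, 60 mm long along its x, 22 mm thick. Bystander, to be left where it is.
Mind the look-alikes: they are no part of the job. Leave any purple look-alike of the tall alone.

How it is judged:
By the outcome, as a careful person would: the job done as asked, in the order asked, and still so for the second after the job is handed in, with the robot touching nothing.
Of strip, block, rod, tall only 2 to 3 are there at a start; the rules pass over those that are not, and their reading is None.
At some moment in a run one of strip, block, rod, tall may be knocked a few centimetres aside while the robot is not near it.
It also fails if it takes over 210 s, if anything falls off the work surface, if the arm or the gripper's body presses on something with over 40 N, if the wrist force passes 120 N, or if a joint passes its speed limit or range.

### The arm

A 6-joint arm with a two-finger parallel gripper is mounted at the origin on the work surface. World frame = base frame: x ahead of the robot, y to its left, z up, the work surface at z = 0. Lengths are in m, angles in rad, forces in N, time in s.
With the tool pointing down it reaches from about 0.425 to 0.95 m from the base axis. Payload 3.5 kg.
Tool frame: the origin (TCP) lies midway between the tips of the shut fingers; the grasp point (between the pads) lies 19 mm behind it; z points along the fingers, y is the line along which they close (so a half turn about z gives the same grasp; the last joint's range is limited). The gripper opens to 85 mm and grips with 20 to 120 N. Pads are 22 mm wide; open, the fingers measure 114 mm over their backs; the gripper's body (76 mm by 85 mm) begins 54 mm behind the grasp point. The pads swing forward as they close: fully open they stand 13 mm farther back than shut.
Start: joints at [-1.425, 0.286, 1.577, -0, 1.279, -0.15], TCP at [0.197, -0.646, 0.231] pointing down, gripper open.
Joint ranges: [-2.77, 2.77], [-0.9, 2.22], [0.21, 2.48], [-1.53, 4.67], [0.24, 2.81], [-2.84, 2.84]. Speed limits (rad/s): [2.79, 2.79, 3.14, 3.14, 3.14, 3.14].

### API

Orientations are given as a unit quaternion [w, x, y, z].
In Python, from plant import env gives the robot as it stands. The module is installed in compiled form; this text tells all that it offers.
- The arm moves only by the tool move_arm, never from a script. Its argument "series" is a list of rows, each an object of numbers: "dx", "dy", "dz": the shift along the tool's x, y, z in cm; "rx", "ry", "rz": the turn, a rotation vector about the tool's x, y, z in degrees; "gripper": the closure, from -1 (fully open) to 1 (shut). In form: [{"dx": .., "dy": .., "dz": .., "rx": .., "ry": .., "rz": .., "gripper": ..}, ...]. A call has 1 to 20 rows; each row is the pose to reach, as a shift and turn from the pose commanded when the call began, along the tool's axes at that moment; what a row does not reach only later rows make up. A row lasts 1/12 s, in which the tool goes at most 41.7 mm and 7.16 degrees, less where a joint would pass 70% of its speed; a pose out of reach is approached as far as the arm can. A call with a gripper value outside its range is refused whole. The fingers move at their own pace and stop on an object; the grip force is fixed at half the most. Time passes only in rows, so rows that repeat a pose let the fingers close. It gives the time, the measured TCP pose, the force, the opening and the grip force at its end, in the units of the state.
- env.observe(): the state, without advancing time (a new reading comes with each control period).
- env.grab_frame(name): name is "scene" or "top" or "wrist"; returns the picture (400x640x3 uint8, blue, green, red); there is no depth.
- env.camera_params(name): a dict with "fx", "fy", "cx", "cy" (pixels), "world_to_cam" (4x4, takes a point from world to camera coordinates); the wrist camera has in their place "mount" (4x4, takes a point from camera to tool coordinates, whose origin is the TCP and whose axes are the flange's). Camera axes: x right, y down, z forward; pixel columns grow to the right and rows downward; lengths in m; the calibration is good to about 2 mm. A picture is of the moment at which its call begins: read the wrist's pose just before it. camera_params takes no time and is no camera call.
- env.close_job(): hands the job in; it is judged then, once.
The state is a dict: "t": time; "qpos": joint angles; "joint_vel": joint speeds; "joint_efforts": joint torques, N m; "ee_pos": TCP position; "eef_rot": TCP orientation; "ft_force": force on the tool from outside, world axes, zero at the start; "torque": the same for the moment, N m; "grip_width": finger opening in m; "grasp_force": force on a finger pad.
Only numpy, scipy, OpenCV 4.12 (cv2) and the standard library are available. Lean on these libraries where they do the work, as an engineer would, in place of code of your own. Each camera call takes 0.05 s, during which the arm holds its last target. There are 200 camera calls.

## Working session

There is one attempt and no reset: what is moved stays moved. The work goes in short steps, Python scripts to look and compute and a tool call to move; the robot and the scene stay as the last step left them, time stands still between calls to the robot, and variables do not carry over. Pictures are saved under pics/ and viewed, at most 14 in all, crops included, and the job is handed in when it is done.

Besides the shell and the picture viewer there is one more tool, called as name(argument=value, ...) on one line, values as JSON. move_arm: Moves the arm, as the interface text tells. Its arguments: {"type":"object","properties":{"series":{"type":"array"}},"required":["series"]}

```bash
mkdir -p pics
python3 - <<'E'
from plant import env
import cv2
s=env.observe();print(s)
for n in ("scene","top"):
    cv2.imwrite(f"pics/{n}0.png",env.grab_frame(n)); print(n,env.camera_params(n))
print(env.camera_params("wrist"))
E
```

```text
{'t': 0.0, 'qpos': array([-1.42498741e+00,  2.87175126e-01,  1.57819954e+00,  3.47226394e-05,
        1.27860157e+00, -1.50008506e-01]), 'joint_vel': array([ 0.00028069,  0.00026804,  0.00073304,  0.00023807,  0.00067931,
       -0.00068781]), 'joint_efforts': array([-7.59283594e-04, -4.05980372e+01, -2.92626268e+01, -1.64332341e-04,
        5.87509901e-03,  4.19877551e-06]), 'ee_pos': array([ 0.19671025, -0.64500513,  0.22992867]), 'eef_rot': array([-1.19175208e-03,  9.89081471e-01,  1.47364933e-01,  1.91219432e-05]), 'ft_force': array([ 0.21702693, -0.97021966, -0.36578509]), 'torque': array([-0.02685806,  0.00069519, -0.00056174]), 'grasp_force': 0.0, 'grip_width': 0.08504692972908}
scene {'fx': 402.5812870843547, 'fy': 402.5812870843547, 'cx': 319.1862588165947, 'cy': 195.74482002211596, 'world_to_cam': array([[ 0.55605887,  0.83110655,  0.00777403, -0.28162795],
       [ 0.62053267, -0.40891376, -0.66912535, -0.30387619],
       [-0.55293556,  0.37689713, -0.74310889,  1.34085212],
       [ 0.        ,  0.        ,  0.        ,  1.        ]])}
top {'fx': 504.4684319455075, 'fy': 504.4684319455075, 'cx': 316.03769102732554, 'cy': 199.1827332072837, 'world_to_cam': array([[-0.02060353, -0.99974345,  0.00940942, -0.03712647],
       [-0.99026333,  0.01911037, -0.13788881,  0.5721213 ],
       [ 0.13767362, -0.0121588 , -0.99040302,  1.21553456],
       [ 0.        ,  0.        ,  0.        ,  1.        ]])}
{'fx': 300.336488057185, 'fy': 300.336488057185, 'cx': 320.36945449620674, 'cy': 201.71767907665583, 'mount': array([[ 2.81670073e-04, -9.60483157e-01, -2.78337970e-01,
         6.94707964e-02],
       [ 9.99999936e-01,  3.32313105e-04, -1.34768122e-04,
        -8.09620961e-04],
       [ 2.21937866e-04, -2.78337914e-01,  9.60483189e-01,
        -1.43655252e-01],
       [ 0.00000000e+00,  0.00000000e+00,  0.00000000e+00,
         1.00000000e+00]])}
```

View pics/top0.png

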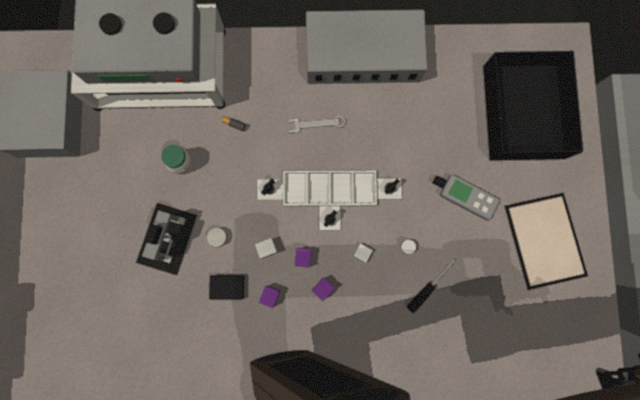

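View pics/scene0.png

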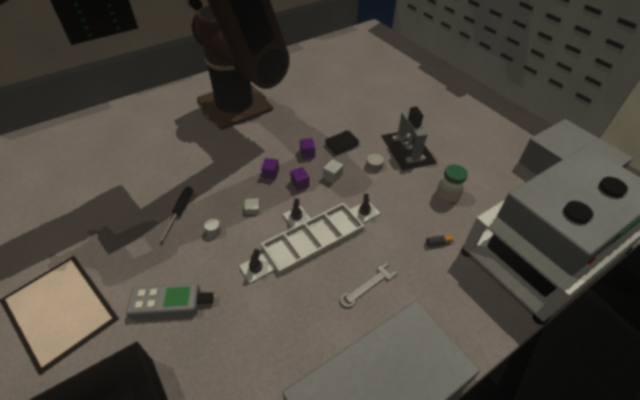

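The top view shows the rack at about (330,188) and the gauge and pad at (167,238). Three bare holders stand at (265,247), (364,253) and (409,246), the tin is at (217,237), and three purple look-alikes are at (304,257), (270,296) and (323,288).

```bash
cat > h.py <<'E'
from plant import env
import numpy as np, cv2
from scipy.spatial.transform import Rotation as R
def cam(n,s=None):
    p=env.camera_params(n)
    if n=="wrist":
        T=np.eye(4);q=s["eef_rot"];T[:3,:3]=R.from_quat([q[1],q[2],q[3],q[0]]).as_matrix();T[:3,3]=s["ee_pos"]
        p["c2w"]=T@p["mount"]
    else: p["c2w"]=np.linalg.inv(p["world_to_cam"])
    return p
def ray(p,uv,z):
    uv=np.atleast_2d(np.asarray(uv,float))
    d=np.c_[(uv[:,0]-p["cx"])/p["fx"],(uv[:,1]-p["cy"])/p["fy"],np.ones(len(uv))]@p["c2w"][:3,:3].T
    o=p["c2w"][:3,3]; return o+d*((z-o[2])/d[:,2])[:,None]
def proj(p,X):
    w=np.linalg.inv(p["c2w"]);c=np.atleast_2d(X)@w[:3,:3].T+w[:3,3]
    return np.c_[p["cx"]+p["fx"]*c[:,0]/c[:,2],p["cy"]+p["fy"]*c[:,1]/c[:,2]]
def yaw(s):  # heading of tool x axis in world, deg
    q=s["eef_rot"];m=R.from_quat([q[1],q[2],q[3],q[0]]).as_matrix();return np.degrees(np.arctan2(m[1,0],m[0,0])),m
def move(s,x,y,z,yw):
    """numbers (cm,deg) for a tool-down pose with tool x heading yw(deg)"""
    y0,m=yaw(s);c,sn=np.cos(np.radians(yw)),np.sin(np.radians(yw))
    g=np.array([[c,sn,0],[sn,-c,0],[0,0,-1.]])
    d=m.T@(np.array([x,y,z])-s["ee_pos"])*100
    r=np.degrees(R.from_matrix(m.T@g).as_rotvec())
    return np.round(d,2),np.round(r,2)
E
python3 - <<'E'
from h import *
p=cam("top")
for n,uv,z in [("left",(265,247),.04),("left0",(265,247),.014),("mid",(364,253),.02),("rod",(409,246),.03),("tin",(217,237),.026),("pad",(167,238),.004),("knobL",(268,186),.045),("knobR",(391,186),.045),("knobF",(330,217),.045),("rack",(330,188),.02)]:
    X=ray(p,uv,z)[0]; print(n,X.round(3),np.hypot(*X[:2]).round(3))
im=cv2.imread("pics/top0.png")[165:315,125:435]
cv2.imwrite("pics/top0c.png",cv2.resize(np.clip(im*1.5,0,255).astype('uint8'),(800,387),interpolation=cv2.INTER_CUBIC))
print(yaw(env.observe())[0])
E
```

```text
left [0.455 0.079 0.04 ] 0.462
left0 [0.456 0.081 0.014] 0.464
mid [ 0.436 -0.166  0.02 ] 0.467
rod [ 0.451 -0.277  0.03 ] 0.529
tin [0.483 0.199 0.026] 0.523
pad [0.485 0.329 0.004] 0.586
knobL [0.606 0.07  0.045] 0.61
knobR [ 0.6   -0.236  0.045] 0.645
knobF [ 0.526 -0.082  0.045] 0.532
rack [ 0.602 -0.085  0.02 ] 0.608
16.94472766024816
```

View pics/top0c.png

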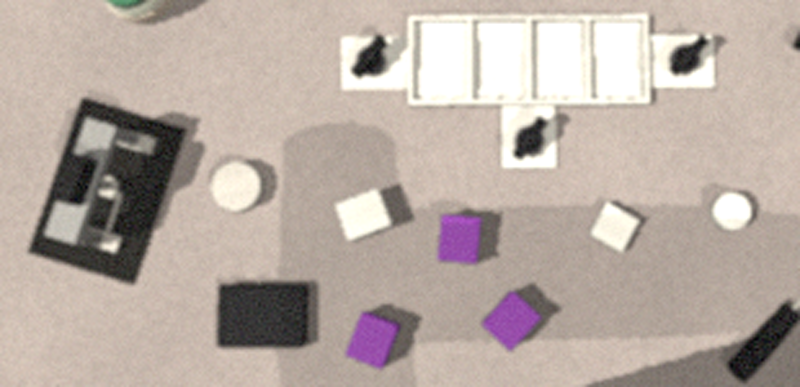

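The crop shows tall at (362,214) with a long shadow, block at (615,226), rod at (733,211) and tin at (237,185). The gauge's x axis is tilted on its pad, and the purple look-alikes stay where they are. I'll survey with the wrist camera.

Run:
```python
from h import *
s=env.observe()
print(move(s,.52,-.2,.30,90),move(s,.54,.08,.30,165))
```

```text
(array([ 43.9 , -33.17,  -6.91]), array([ -0.09,  -0.1 , -73.06])) (array([ 53.97, -59.37,  -6.85]), array([-2.0000e-02, -1.7000e-01, -1.4806e+02]))
```

move_arm(series=[{"dx":44,"dy":-33,"dz":-7,"rz":-73},{"dx":44,"dy":-33,"dz":-7,"rz":-73},{"dx":44,"dy":-33,"dz":-7,"rz":-73},{"dx":44,"dy":-33,"dz":-7,"rz":-73},{"dx":44,"dy":-33,"dz":-7,"rz":-73},{"dx":44,"dy":-33,"dz":-7,"rz":-73},{"dx":44,"dy":-33,"dz":-7,"rz":-73},{"dx":44,"dy":-33,"dz":-7,"rz":-73},{"dx":44,"dy":-33,"dz":-7,"rz":-73},{"dx":44,"dy":-33,"dz":-7,"rz":-73},{"dx":44,"dy":-33,"dz":-7,"rz":-73},{"dx":44,"dy":-33,"dz":-7,"rz":-73},{"dx":44,"dy":-33,"dz":-7,"rz":-73},{"dx":44,"dy":-33,"dz":-7,"rz":-73},{"dx":44,"dy":-33,"dz":-7,"rz":-73}])

```text
validation failed for argument at $.se...
```

Run:
```python
from h import *
s=env.observe()
print(s["ee_pos"],yaw(s)[0],move(s,.54,.08,.30,165))
```

```text
[ 0.19670864 -0.64507434  0.23006395] 16.94472766024816 (array([ 53.97, -59.37,  -6.85]), array([-2.0000e-02, -1.7000e-01, -1.4806e+02]))
```

move_arm(series=[{"dx":44,"dy":-33,"dz":-7,"rx":0,"ry":0,"rz":-73,"gripper":-1},{"dx":44,"dy":-33,"dz":-7,"rx":0,"ry":0,"rz":-73,"gripper":-1},{"dx":44,"dy":-33,"dz":-7,"rx":0,"ry":0,"rz":-73,"gripper":-1},{"dx":44,"dy":-33,"dz":-7,"rx":0,"ry":0,"rz":-73,"gripper":-1},{"dx":44,"dy":-33,"dz":-7,"rx":0,"ry":0,"rz":-73,"gripper":-1},{"dx":44,"dy":-33,"dz":-7,"rx":0,"ry":0,"rz":-73,"gripper":-1},{"dx":44,"dy":-33,"dz":-7,"rx":0,"ry":0,"rz":-73,"gripper":-1},{"dx":44,"dy":-33,"dz":-7,"rx":0,"ry":0,"rz":-73,"gripper":-1},{"dx":44,"dy":-33,"dz":-7,"rx":0,"ry":0,"rz":-73,"gripper":-1},{"dx":44,"dy":-33,"dz":-7,"rx":0,"ry":0,"rz":-73,"gripper":-1},{"dx":44,"dy":-33,"dz":-7,"rx":0,"ry":0,"rz":-73,"gripper":-1},{"dx":44,"dy":-33,"dz":-7,"rx":0,"ry":0,"rz":-73,"gripper":-1},{"dx":44,"dy":-33,"dz":-7,"rx":0,"ry":0,"rz":-73,"gripper":-1},{"dx":44,"dy":-33,"dz":-7,"rx":0,"ry":0,"rz":-73,"gripper":-1},{"dx":44,"dy":-33,"dz":-7,"rx":0,"ry":0,"rz":-73,"gripper":-1}])

```text
t: 1.35
ee_pos: [0.5229, -0.1991, 0.3015]
eef_rot: [0.0, 0.706, 0.709, 0.0]
ft_force: [-0.3, 0.9, -0.3]
grip_width: 0.085
grasp_force: 0.0
```

Run:
```python
from h import *
s=env.observe()
print(s["ee_pos"],yaw(s)[0],move(s,.54,.08,.30,165))
```

```text
[ 0.52288121 -0.19909238  0.3015172 ] 90.22990173780862 (array([27.9 ,  1.82,  0.16]), array([ 3.000e-02,  1.000e-02, -7.477e+01]))
```

move_arm(series=[{"dx":28,"dy":2,"dz":0,"rx":0,"ry":0,"rz":-75,"gripper":-1},{"dx":28,"dy":2,"dz":0,"rx":0,"ry":0,"rz":-75,"gripper":-1},{"dx":28,"dy":2,"dz":0,"rx":0,"ry":0,"rz":-75,"gripper":-1},{"dx":28,"dy":2,"dz":0,"rx":0,"ry":0,"rz":-75,"gripper":-1},{"dx":28,"dy":2,"dz":0,"rx":0,"ry":0,"rz":-75,"gripper":-1},{"dx":28,"dy":2,"dz":0,"rx":0,"ry":0,"rz":-75,"gripper":-1},{"dx":28,"dy":2,"dz":0,"rx":0,"ry":0,"rz":-75,"gripper":-1},{"dx":28,"dy":2,"dz":0,"rx":0,"ry":0,"rz":-75,"gripper":-1},{"dx":28,"dy":2,"dz":0,"rx":0,"ry":0,"rz":-75,"gripper":-1},{"dx":28,"dy":2,"dz":0,"rx":0,"ry":0,"rz":-75,"gripper":-1},{"dx":28,"dy":2,"dz":0,"rx":0,"ry":0,"rz":-75,"gripper":-1},{"dx":28,"dy":2,"dz":0,"rx":0,"ry":0,"rz":-75,"gripper":-1},{"dx":28,"dy":2,"dz":0,"rx":0,"ry":0,"rz":-75,"gripper":-1},{"dx":28,"dy":2,"dz":0,"rx":0,"ry":0,"rz":-75,"gripper":-1}])

```text
t: 2.52
ee_pos: [0.5416, 0.0773, 0.3009]
eef_rot: [-0.0, 0.132, 0.991, -0.0]
ft_force: [-0.8, 0.4, -0.4]
grip_width: 0.0857
grasp_force: 0.0
```

Run:
```python
from h import *
s=env.observe()
print(s["ee_pos"],yaw(s)[0])
im=env.grab_frame("wrist");cv2.imwrite("pics/w1.png",im)
np.savez("w1.npz",q=s["eef_rot"],p=s["ee_pos"])
```

```text
[0.54163589 0.07729266 0.30091546] 164.7967132154525
```

View pics/w1.png

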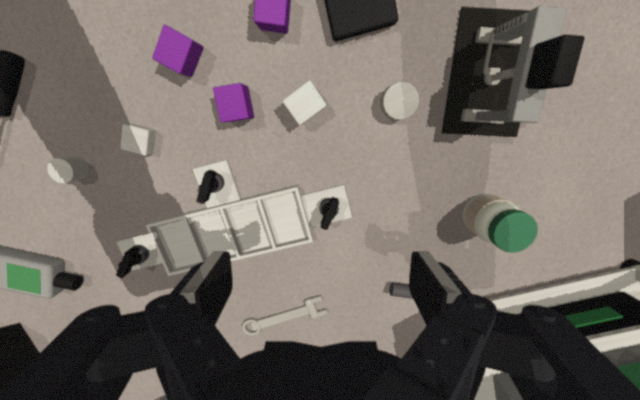

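The wrist view shows tall at (304,103), block at (138,140), rod at (60,171), tin at (401,100), the gauge grip block at (555,62), and the rack with black wings at (208,186), (330,212) and (132,261). Next I'll measure the pad, rack and holders in the top view.

```bash
cat >> h.py <<'E'
def blob(im,seed,lo,hi,box,k=3):
    m=cv2.inRange(cv2.cvtColor(im,cv2.COLOR_BGR2HSV),np.array(lo),np.array(hi))
    f=np.zeros_like(m);x0,y0,x1,y1=box;f[y0:y1,x0:x1]=m[y0:y1,x0:x1]
    f=cv2.morphologyEx(f,cv2.MORPH_OPEN,np.ones((k,k),np.uint8)) if k else f
    cs=cv2.findContours(f,cv2.RETR_EXTERNAL,cv2.CHAIN_APPROX_NONE)[0]
    return max(cs,key=lambda c:cv2.contourArea(c)-1e3*max(0,-cv2.pointPolygonTest(c,seed,True)))[:,0].astype(float)
def rect(p,c,z):
    X=ray(p,c,z)[:,:2]; r=cv2.minAreaRect((X*1000).astype(np.float32))
    return [round(v,1) for v in (*r[0],*r[1],r[2])]
E
python3 - <<'E'
from h import *
im=cv2.imread("pics/top0.png");p=cam("top")
hsv=cv2.cvtColor(im,cv2.COLOR_BGR2HSV)
for u,v in [(265,247),(364,253),(409,246),(340,240),(380,260),(150,240),(200,260),(300,172),(300,188)]: print((u,v),hsv[v,u])
for n,sd,box,z in [("tall",(265,247),(245,230,290,265),.04),("block",(364,253),(345,238,385,270),.022),("rod",(409,246),(395,232,425,262),.03),("tin",(217,237),(203,222,235,252),.026),("rack",(330,188),(283,165,380,207),.02)]:
    print(n,rect(p,blob(im,sd,(0,0,125 if n!="rack" else 120),(180,40,255),box,0 if n=="rack" else 3),z))
print("pad",rect(p,blob(im,(150,240),(0,0,0),(180,255,60),(125,195,205,280),0),.004))
w=cv2.imread("pics/w1.png");d=np.load("w1.npz");pw=cam("wrist",dict(eef_rot=d["q"],ee_pos=d["p"]))
print("w tall",rect(pw,blob(w,(304,103),(0,0,150),(180,40,255),(270,70,340,140)),.04))
g=blob(w,(555,62),(0,0,0),(180,255,50),(527,30,590,95));print("gripblock top approx",rect(pw,g,.141))
E
```

```text
(265, 247) [ 24  23 174]
(364, 253) [ 22  27 169]
(409, 246) [ 22  24 193]
(340, 240) [ 12  40 140]
(380, 260) [ 12  32 118]
(150, 240) [138  36  35]
(200, 260) [ 14  33 133]
(300, 172) [ 21  24 172]
(300, 188) [ 24  21 197]
tall [453.7, 80.1, 39.1, 45.9, 19.5]
block [443.7, -167.2, 97.7, 59.5, 88.9]
rod [451.0, -274.3, 35.0, 34.6, 88.8]
tin [484.4, 195.9, 78.0, 72.1, 88.9]
rack [608.6, -87.9, 245.2, 105.6, 88.9]
pad [484.3, 330.4, 107.8, 157.6, 72.2]
w tall [455.6, 79.0, 91.3, 84.3, 74.8]
gripblock top approx [483.8, 317.2, 43.8, 44.3, 74.8]
```

Run:
```python
from h import *
im=cv2.imread("pics/top0.png");p=cam("top")
def go(im,p,L):
  for n,sd,box,z,t in L:
    c=blob(im,sd,(0,0,t),(180,60,255),box,3); print(n,rect(p,c,z))
go(im,p,[("tall",(265,247),(245,230,290,265),.04,150),("block",(364,253),(345,238,385,270),.022,150),("rod",(409,246),(395,232,425,262),.03,150),("tin",(217,237),(203,222,235,252),.026,160),("rack",(290,175),(283,165,380,207),.02,155)])
w=cv2.imread("pics/w1.png");d=np.load("w1.npz");pw=cam("wrist",dict(eef_rot=d["q"],ee_pos=d["p"]))
go(w,pw,[("tall",(304,103),(270,70,340,140),.04,190),("block",(138,135),(115,118,162,162),.022,170)])
s=env.observe();print(move(s,.484,.330,.235,162.2))
```

```text
tall [453.5, 79.4, 35.4, 41.8, 19.4]
block [437.8, -161.1, 33.2, 34.4, 61.5]
rod [449.8, -275.5, 32.3, 32.3, 87.5]
tin [483.1, 201.9, 40.0, 39.7, 88.9]
rack [603.8, -1.1, 50.6, 87.3, 89.0]
tall [451.9, 80.2, 36.5, 42.6, 19.8]
block [438.8, -155.2, 23.0, 36.6, 65.7]
(array([12.17, 22.86,  6.6 ]), array([-0.02, -0.02,  2.62]))
```

move_arm(series=[{"dx":12.2,"dy":22.9,"dz":6,"rx":0,"ry":0,"rz":2.6,"gripper":-1},{"dx":12.2,"dy":22.9,"dz":6,"rx":0,"ry":0,"rz":2.6,"gripper":-1},{"dx":12.2,"dy":22.9,"dz":6,"rx":0,"ry":0,"rz":2.6,"gripper":-1},{"dx":12.2,"dy":22.9,"dz":6,"rx":0,"ry":0,"rz":2.6,"gripper":-1},{"dx":12.2,"dy":22.9,"dz":6,"rx":0,"ry":0,"rz":2.6,"gripper":-1},{"dx":12.2,"dy":22.9,"dz":6,"rx":0,"ry":0,"rz":2.6,"gripper":-1},{"dx":12.2,"dy":22.9,"dz":6,"rx":0,"ry":0,"rz":2.6,"gripper":-1},{"dx":12.2,"dy":22.9,"dz":6,"rx":0,"ry":0,"rz":2.6,"gripper":-1},{"dx":12.2,"dy":22.9,"dz":6,"rx":0,"ry":0,"rz":2.6,"gripper":-1},{"dx":12.2,"dy":22.9,"dz":6,"rx":0,"ry":0,"rz":2.6,"gripper":-1},{"dx":12.2,"dy":22.9,"dz":6,"rx":0,"ry":0,"rz":2.6,"gripper":-1}])

```text
t: 3.48
ee_pos: [0.4842, 0.3299, 0.242]
eef_rot: [0.001, 0.154, 0.988, 0.0]
ft_force: [-0.1, 0.3, -0.7]
grip_width: 0.0853
grasp_force: 0.0
```

Run:
```python
from h import *
s=env.observe()
print(s["ee_pos"],yaw(s)[0])
im=env.grab_frame("wrist");cv2.imwrite("pics/w2.png",im)
np.savez("w2.npz",q=s["eef_rot"],p=s["ee_pos"])
```

```text
[0.48424074 0.32986755 0.24195004] 162.22939048651082
```

View pics/w2.png

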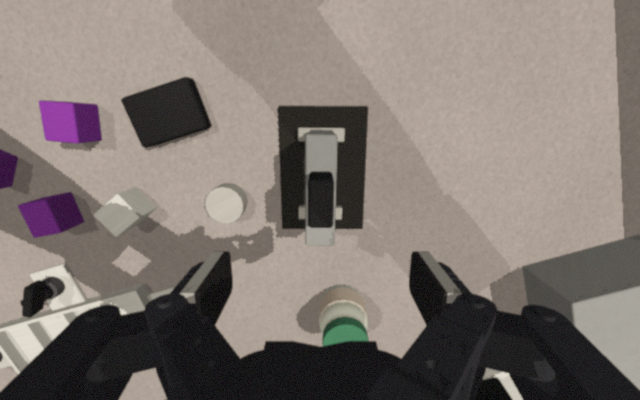

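The wrist view shows the gauge square to the image, with the beam at columns 305-338, its far end at row 245, and the black block at rows 172-227. The pad spans (279-366, 106-229).

```bash
python3 - <<'E'
from h import *
w=cv2.imread("pics/w2.png");d=np.load("w2.npz");s=dict(eef_rot=d["q"],ee_pos=d["p"]);pw=cam("wrist",s)
g=cv2.cvtColor(w,cv2.COLOR_BGR2GRAY)
print("col321",[(r,int(g[r,321])) for r in range(128,252,2)])
print("col310",[(r,int(g[r,310])) for r in list(range(128,150,2))+list(range(236,250))])
print("row160",[(c,int(g[160,c])) for c in range(298,345,2)]); print("row200",[(c,int(g[200,c])) for c in range(298,345,2)])
_,m=yaw(s)
def T(u,v,z): return ((ray(pw,(u,v),z)[0]-s["ee_pos"])@m*1000).round(1)
print("far beam end",T(321,245,.102),"blk far",T(321,227,.141),"padcorners",T(279,106,.004),T(367,229,.004))
E
python3 - <<'E'
import cv2
w=cv2.imread("pics/w2.png")[95:255,240:400]
cv2.imwrite("pics/w2c.png",cv2.resize(w,(600,600),interpolation=cv2.INTER_CUBIC))
E
```

```text
col321 [(128, 146), (130, 110), (132, 89), (134, 114), (136, 142), (138, 147), (140, 146), (142, 147), (144, 147), (146, 148), (148, 148), (150, 148), (152, 146), (154, 146), (156, 147), (158, 149), (160, 146), (162, 149), (164, 147), (166, 148), (168, 147), (170, 137), (172, 52), (174, 16), (176, 20), (178, 19), (180, 26), (182, 35), (184, 34), (186, 34), (188, 34), (190, 29), (192, 28), (194, 33), (196, 33), (198, 34), (200, 31), (202, 33), (204, 30), (206, 31), (208, 39), (210, 32), (212, 35), (214, 33), (216, 33), (218, 34), (220, 38), (222, 40), (224, 37), (226, 44), (228, 143), (230, 164), (232, 163), (234, 162), (236, 164), (238, 161), (240, 163), (242, 163), (244, 160), (246, 159), (248, 164), (250, 163)]
col310 [(128, 147), (130, 128), (132, 90), (134, 118), (136, 146), (138, 147), (140, 149), (142, 147), (144, 146), (146, 144), (148, 146), (236, 164), (237, 165), (238, 163), (239, 164), (240, 163), (241, 163), (242, 163), (243, 162), (244, 161), (245, 158), (246, 162), (247, 165), (248, 167), (249, 168)]
row160 [(298, 27), (300, 27), (302, 33), (304, 60), (306, 121), (308, 146), (310, 145), (312, 146), (314, 148), (316, 146), (318, 146), (320, 146), (322, 149), (324, 151), (326, 149), (328, 148), (330, 148), (332, 147), (334, 145), (336, 126), (338, 43), (340, 40), (342, 40), (344, 37)]
row200 [(298, 29), (300, 31), (302, 26), (304, 55), (306, 99), (308, 53), (310, 24), (312, 28), (314, 38), (316, 34), (318, 32), (320, 36), (322, 35), (324, 36), (326, 31), (328, 30), (330, 33), (332, 49), (334, 130), (336, 75), (338, 38), (340, 43), (342, 37), (344, 42)]
far beam end [-56.3   0.7 140. ] blk far [-21.6   0.6 101. ] padcorners [ 82.2 -50.  237.9] [-77.2  63.5 238. ]
```

View pics/w2c.png

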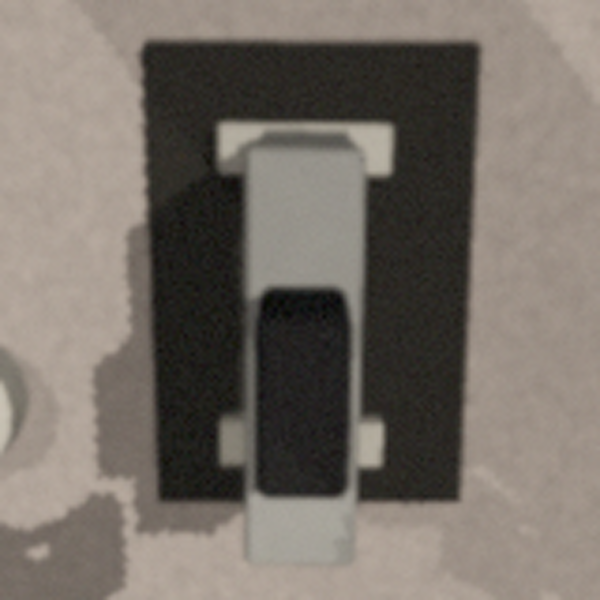

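Gauge centre is within 1 mm of the TCP axis in x and y and the yaw is aligned, so I'll descend, grip and lift.

move_arm(series=[{"dx":0,"dy":0.06,"dz":10,"rx":0,"ry":0,"rz":0,"gripper":-1},{"dx":0,"dy":0.06,"dz":10,"rx":0,"ry":0,"rz":0,"gripper":-1},{"dx":0,"dy":0.06,"dz":10,"rx":0,"ry":0,"rz":0,"gripper":-1},{"dx":0,"dy":0.06,"dz":12,"rx":0,"ry":0,"rz":0,"gripper":-1},{"dx":0,"dy":0.06,"dz":13.2,"rx":0,"ry":0,"rz":0,"gripper":-1},{"dx":0,"dy":0.06,"dz":13.2,"rx":0,"ry":0,"rz":0,"gripper":-1},{"dx":0,"dy":0.06,"dz":13.2,"rx":0,"ry":0,"rz":0,"gripper":-0.3},{"dx":0,"dy":0.06,"dz":13.2,"rx":0,"ry":0,"rz":0,"gripper":0.2},{"dx":0,"dy":0.06,"dz":13.2,"rx":0,"ry":0,"rz":0,"gripper":0.4},{"dx":0,"dy":0.06,"dz":13.2,"rx":0,"ry":0,"rz":0,"gripper":1},{"dx":0,"dy":0.06,"dz":13.2,"rx":0,"ry":0,"rz":0,"gripper":1},{"dx":0,"dy":0.06,"dz":13.2,"rx":0,"ry":0,"rz":0,"gripper":1},{"dx":0,"dy":0.06,"dz":13.2,"rx":0,"ry":0,"rz":0,"gripper":1},{"dx":0,"dy":0.06,"dz":13.2,"rx":0,"ry":0,"rz":0,"gripper":1}])

```text
t: 4.7
ee_pos: [0.4841, 0.3317, 0.1105]
eef_rot: [0.001, 0.153, 0.988, 0.0]
ft_force: [-1.7, -1.3, 5.5]
grip_width: 0.0211
grasp_force: 60.0
```

Run:
```python
from h import *
s=env.observe()
print(s["ee_pos"],yaw(s)[0],s["grip_width"],s["grasp_force"],s["ft_force"])
np.savez("park.npz",q=s["eef_rot"],p=s["ee_pos"])
im=env.grab_frame("top");cv2.imwrite("pics/top1.png",im);p=cam("top")
for n,sd,box,z,t in [("tall",(265,247),(245,230,290,265),.04,150),("block",(364,253),(345,238,385,270),.022,150),("rod",(409,246),(395,232,425,262),.03,150)]:
    c=blob(im,sd,(0,0,t),(180,60,255),box,3); print(n,rect(p,c,z))
# plan to block: yaw relative
for yw in (151.5,):
    print(move(s,.47,.0,.22,162.2),move(s,.438,-.161,.22,yw))
```

```text
[0.4841382  0.33170876 0.11051507] 162.37087150409508 0.021113537783276543 59.98530864715576 [-1.69288371 -1.26306681  5.49295882]Traceback (most recent call last):
  File "<stdin>", line 7, in <module>
  File "h.py", line 32, in blob
    return max(cs,key=lambda c:cv2.contourArea(c)-1e3*max(0,-cv2.pointPolygonTest(c,seed,True)))[:,0].astype(float)
           ~~~^^^^^^^^^^^^^^^^^^^^^^^^^^^^^^^^^^^^^^^^^^^^^^^^^^^^^^^^^^^^^^^^^^^^^^^^^^^^^^^^^^
ValueError: max() iterable argument is empty
```

Run:
```python
from h import *
s=env.observe()
print(move(s,.47,-.03,.26,151.5))
```

```text
(array([ -9.63, -34.9 , -14.95]), array([ 0.03,  0.07, 10.87]))
```

move_arm(series=[{"dx":0,"dy":0,"dz":-2,"rx":0,"ry":0,"rz":0,"gripper":1},{"dx":0,"dy":0,"dz":-5,"rx":0,"ry":0,"rz":0,"gripper":1},{"dx":0,"dy":0,"dz":-8,"rx":0,"ry":0,"rz":0,"gripper":1},{"dx":0,"dy":0,"dz":-12,"rx":0,"ry":0,"rz":0,"gripper":1},{"dx":0,"dy":0,"dz":-15,"rx":0,"ry":0,"rz":0,"gripper":1},{"dx":-1,"dy":-3.5,"dz":-15,"rx":0,"ry":0,"rz":1,"gripper":1},{"dx":-2,"dy":-7,"dz":-15,"rx":0,"ry":0,"rz":2,"gripper":1},{"dx":-3,"dy":-10.5,"dz":-15,"rx":0,"ry":0,"rz":3,"gripper":1},{"dx":-4,"dy":-14,"dz":-15,"rx":0,"ry":0,"rz":4,"gripper":1},{"dx":-5,"dy":-17.5,"dz":-15,"rx":0,"ry":0,"rz":5,"gripper":1},{"dx":-6,"dy":-21,"dz":-15,"rx":0,"ry":0,"rz":6,"gripper":1},{"dx":-7,"dy":-24.5,"dz":-15,"rx":0,"ry":0,"rz":8,"gripper":1},{"dx":-8,"dy":-28,"dz":-15,"rx":0,"ry":0,"rz":9,"gripper":1},{"dx":-9,"dy":-31.5,"dz":-15,"rx":0,"ry":0,"rz":10,"gripper":1},{"dx":-9.6,"dy":-34,"dz":-15,"rx":0,"ry":0,"rz":10.9,"gripper":1},{"dx":-9.6,"dy":-34.9,"dz":-15,"rx":0,"ry":0,"rz":10.9,"gripper":1},{"dx":-9.6,"dy":-34.9,"dz":-15,"rx":0,"ry":0,"rz":10.9,"gripper":1},{"dx":-9.6,"dy":-34.9,"dz":-15,"rx":0,"ry":0,"rz":10.9,"gripper":1}])

```text
t: 6.25
ee_pos: [0.4684, -0.0295, 0.2577]
eef_rot: [-0.002, 0.247, 0.969, 0.001]
ft_force: [0.5, 0.1, -4.4]
grip_width: 0.0211
grasp_force: 60.3
```

Run:
```python
from h import *
s=env.observe()
print(s["ee_pos"],yaw(s)[0],s["grip_width"])
im=env.grab_frame("wrist");cv2.imwrite("pics/w3.png",im)
np.savez("w3.npz",q=s["eef_rot"],p=s["ee_pos"])
```

```text
[ 0.46842582 -0.0294581   0.25766093] 151.3885172244546 0.02106554404397708
```

View pics/w3.png

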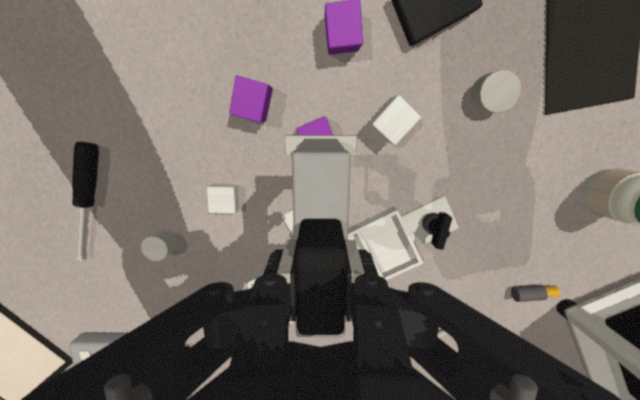

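The wrist view shows block at (222,200), square to the image, with rod at (154,248), tall at (397,120) and the held gauge upright at column 321.

```bash
cat > m3.py <<'E'
import sys
from h import *
def meas(img,npz,L):
    w=cv2.imread(img);d=np.load(npz);s=dict(eef_rot=d["q"],ee_pos=d["p"]);pw=cam("wrist",s);out={}
    for n,sd,h,t,r in L:
        u,v=sd; c=blob(w,sd,(0,0,t),(180,60,255),(max(0,u-r),max(0,v-r),u+r,v+r)); out[n]=rect(pw,c,h); print(n,out[n])
    return w,s,pw
E
python3 - <<'E'
from m3 import *
w,s,pw=meas("pics/w3.png","w3.npz",[("block",(222,196),.022,175,26),("rod",(154,246),.03,140,24),("tall",(397,116),.04,190,34),("tall2",(397,116),.04,205,34)])
g=cv2.cvtColor(w,cv2.COLOR_BGR2GRAY);print([int(g[v,222]) for v in range(176,226,2)],[int(g[v,154]) for v in range(225,275,2)],[int(g[246,u]) for u in range(130,180,2)])
_,m=yaw(s)
def T(u,v,z): return ((ray(pw,(u,v),z)[0]-s["ee_pos"])@m*1000).round(1)
print(T(321,333,s["ee_pos"][2]+.0305),T(321,152,s["ee_pos"][2]-.0085), T(321,134,s["ee_pos"][2]-.0965))
print(m[:,2])
print(move(s,.4375,-.161,.26,151.5))
E
```

```text
block [434.7, -166.3, 60.4, 55.9, 61.4]
rod [449.1, -274.6, 33.6, 33.7, 61.4]
tall [452.3, 80.1, 37.2, 42.7, 19.9]
tall2 [452.3, 80.5, 36.2, 41.9, 19.9]
[166, 169, 165, 162, 144, 158, 211, 221, 221, 218, 215, 217, 217, 217, 219, 221, 221, 218, 201, 151, 167, 165, 165, 168, 167] [106, 109, 109, 109, 106, 104, 144, 156, 156, 154, 151, 153, 153, 152, 155, 156, 155, 152, 118, 109, 110, 111, 108, 110, 111] [111, 109, 109, 111, 108, 118, 151, 153, 153, 154, 152, 151, 152, 151, 153, 150, 150, 150, 126, 93, 92, 94, 92, 91, 84]
[-21.9  -0.  -30.6] [54.2  0.   8.7] [57.7  0.2 96.7]
[-0.00252668  0.00229012 -0.99999419]
(array([ -3.58, -13.03,  -0.26]), array([ 0.05, -0.19, -0.11]))
```

Run:
```python
from m3 import *
meas("pics/w3.png","w3.npz",[("block",(222,200),.022,190,26)])
s=env.observe();print(move(s,.4376,-.1605,.26,151.5))
```

```text
block [435.6, -161.0, 35.5, 34.0, 61.4]
(array([ -3.56, -13.04,  -0.22]), array([ 0.04, -0.15, -0.03]))
```

move_arm(series=[{"dx":-1,"dy":-3.5,"dz":0,"rx":0,"ry":0,"rz":0,"gripper":1},{"dx":-2,"dy":-7,"dz":0,"rx":0,"ry":-0.15,"rz":0,"gripper":1},{"dx":-3,"dy":-10.5,"dz":0,"rx":0,"ry":-0.15,"rz":0,"gripper":1},{"dx":-3.5,"dy":-13.1,"dz":0,"rx":0,"ry":-0.15,"rz":0,"gripper":1},{"dx":-3.5,"dy":-13.1,"dz":0,"rx":0,"ry":-0.15,"rz":0,"gripper":1},{"dx":-3.5,"dy":-13.1,"dz":3,"rx":0,"ry":-0.15,"rz":0,"gripper":1},{"dx":-3.5,"dy":-13.1,"dz":6,"rx":0,"ry":-0.15,"rz":0,"gripper":1},{"dx":-3.5,"dy":-13.1,"dz":9,"rx":0,"ry":-0.15,"rz":0,"gripper":1},{"dx":-3.5,"dy":-13.1,"dz":11.5,"rx":0,"ry":-0.15,"rz":0,"gripper":1},{"dx":-3.5,"dy":-13.1,"dz":13,"rx":0,"ry":-0.15,"rz":0,"gripper":1},{"dx":-3.5,"dy":-13.1,"dz":14,"rx":0,"ry":-0.15,"rz":0,"gripper":1},{"dx":-3.5,"dy":-13.1,"dz":14.5,"rx":0,"ry":-0.15,"rz":0,"gripper":1},{"dx":-3.5,"dy":-13.1,"dz":14.5,"rx":0,"ry":-0.15,"rz":0,"gripper":1},{"dx":-3.5,"dy":-13.1,"dz":14.5,"rx":0,"ry":-0.15,"rz":0,"gripper":1}])

```text
t: 7.47
ee_pos: [0.4383, -0.1617, 0.1153]
eef_rot: [0.002, 0.246, 0.969, -0.0]
ft_force: [-0.8, 0.3, -3.4]
grip_width: 0.0214
grasp_force: 61.6
```

Run:
```python
from m3 import *
s=env.observe();print(s["ee_pos"],yaw(s)[0],s["ft_force"],s["eef_rot"],move(s,.4367,-.161,.1065,151.5))
im=env.grab_frame("scene");cv2.imwrite("pics/s1.png",im)
im=im[120:280,180:340];cv2.imwrite("pics/s1c.png",cv2.resize(im,(600,600),interpolation=cv2.INTER_CUBIC))
```

```text
[ 0.43827281 -0.16167311  0.11534856] 151.50418696606283 [-0.81844589  0.3457328  -3.3752844 ] [ 2.01208629e-03  2.46117261e-01  9.69237861e-01 -4.62502436e-04] (array([ 0.17, -0.02,  0.88]), array([0.01, 0.24, 0.  ]))
```

View pics/s1c.png

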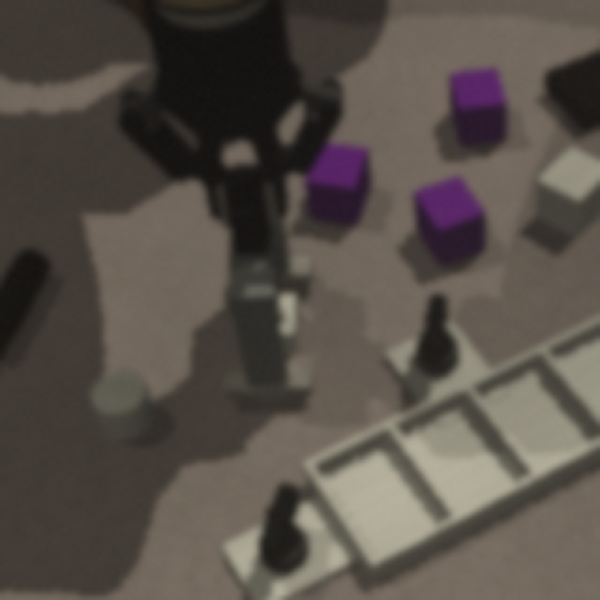

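The scene crop shows the gauge hovering over the block with both soles clear of it and of the purple pieces.

move_arm(series=[{"dx":0.17,"dy":0,"dz":0.5,"rx":0,"ry":0.24,"rz":0,"gripper":1},{"dx":0.17,"dy":0,"dz":0.7,"rx":0,"ry":0.24,"rz":0,"gripper":1},{"dx":0.17,"dy":0,"dz":0.85,"rx":0,"ry":0.24,"rz":0,"gripper":1},{"dx":0.17,"dy":0,"dz":0.92,"rx":0,"ry":0.24,"rz":0,"gripper":1},{"dx":0.17,"dy":0,"dz":0.95,"rx":0,"ry":0.24,"rz":0,"gripper":1},{"dx":0.17,"dy":0,"dz":0.95,"rx":0,"ry":0.24,"rz":0,"gripper":1},{"dx":0.17,"dy":0,"dz":0.95,"rx":0,"ry":0.24,"rz":0,"gripper":1}])

```text
t: 8.1
ee_pos: [0.4367, -0.1615, 0.1067]
eef_rot: [-0.0, 0.247, 0.969, -0.0]
ft_force: [-2.8, 2.0, 4.7]
grip_width: 0.0211
grasp_force: 63.0
```

move_arm(series=[{"dx":0,"dy":0,"dz":0,"rx":0,"ry":0,"rz":0,"gripper":0.2},{"dx":0,"dy":0,"dz":0,"rx":0,"ry":0,"rz":0,"gripper":0.2},{"dx":0,"dy":0,"dz":0,"rx":0,"ry":0,"rz":0,"gripper":0.2},{"dx":0,"dy":0,"dz":0,"rx":0,"ry":0,"rz":0,"gripper":0.2},{"dx":0,"dy":0,"dz":0,"rx":0,"ry":0,"rz":0,"gripper":0.2},{"dx":0,"dy":0,"dz":0,"rx":0,"ry":0,"rz":0,"gripper":0.2},{"dx":0,"dy":0,"dz":0,"rx":0,"ry":0,"rz":0,"gripper":0.2},{"dx":0,"dy":0,"dz":0,"rx":0,"ry":0,"rz":0,"gripper":0.2},{"dx":0,"dy":0,"dz":0,"rx":0,"ry":0,"rz":0,"gripper":0.2},{"dx":0,"dy":0,"dz":0,"rx":0,"ry":0,"rz":0,"gripper":0.2},{"dx":0,"dy":0,"dz":0,"rx":0,"ry":0,"rz":0,"gripper":0.2},{"dx":0,"dy":0,"dz":0,"rx":0,"ry":0,"rz":0,"gripper":0.2}])

```text
t: 9.1
ee_pos: [0.4359, -0.161, 0.1048]
eef_rot: [-0.001, 0.247, 0.969, 0.0]
ft_force: [-0.9, -0.2, 0.2]
grip_width: 0.0344
grasp_force: 0.0
```

Run:
```python
from m3 import *
s=env.observe();print(s["ee_pos"],yaw(s)[0],s["ft_force"],s["grip_width"],s["eef_rot"],move(s,.4367,-.161,.1065,151.5))
np.savez("w4.npz",q=s["eef_rot"],p=s["ee_pos"])
im=env.grab_frame("wrist");cv2.imwrite("pics/w4.png",im)
```

```text
[ 0.43587987 -0.16102061  0.10481205] 151.44901444899958 [-0.85161134 -0.24917638  0.17934494] 0.03436958664425159 [-7.91240991e-04  2.46584432e-01  9.69120968e-01  2.04882189e-04] (array([-0.07,  0.04, -0.17]), array([ 0.  , -0.09, -0.05]))
```

View pics/w4.png

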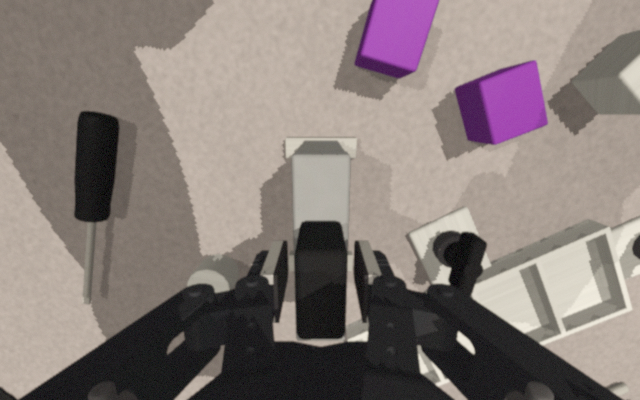

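The wrist view shows the gauge standing free over the block with the fingers open either side of the grip. I'll regrip, lift and look for the rod.

Run:
```python
from m3 import *
s=env.observe();print(move(s,.485,-.17,.24,151.5))
```

```text
(array([ -4.72,   1.56, -13.52]), array([-0.  , -0.09, -0.05]))
```

move_arm(series=[{"dx":0,"dy":0,"dz":0,"rx":0,"ry":0,"rz":0,"gripper":0.5},{"dx":0,"dy":0,"dz":0,"rx":0,"ry":0,"rz":0,"gripper":1},{"dx":0,"dy":0,"dz":0,"rx":0,"ry":0,"rz":0,"gripper":1},{"dx":0,"dy":0,"dz":0,"rx":0,"ry":0,"rz":0,"gripper":1},{"dx":0,"dy":0,"dz":0,"rx":0,"ry":0,"rz":0,"gripper":1},{"dx":0,"dy":0,"dz":-1,"rx":0,"ry":0,"rz":0,"gripper":1},{"dx":0,"dy":0,"dz":-4,"rx":0,"ry":0,"rz":0,"gripper":1},{"dx":0,"dy":0,"dz":-8,"rx":0,"ry":0,"rz":0,"gripper":1},{"dx":0,"dy":0,"dz":-12,"rx":0,"ry":0,"rz":0,"gripper":1},{"dx":-2.5,"dy":0,"dz":-13.5,"rx":0,"ry":0,"rz":0,"gripper":1},{"dx":-4.7,"dy":1.6,"dz":-13.5,"rx":0,"ry":0,"rz":0,"gripper":1},{"dx":-4.7,"dy":1.6,"dz":-13.5,"rx":0,"ry":0,"rz":0,"gripper":1},{"dx":-4.7,"dy":1.6,"dz":-13.5,"rx":0,"ry":0,"rz":0,"gripper":1}])

```text
t: 10.23
ee_pos: [0.4847, -0.1689, 0.2387]
eef_rot: [-0.002, 0.246, 0.969, 0.001]
ft_force: [-0.5, -0.6, -5.7]
grip_width: 0.0211
grasp_force: 60.7
```

Run:
```python
from m3 import *
s=env.observe();print(s["ee_pos"],yaw(s)[0],s["grip_width"],s["ft_force"])
np.savez("w5.npz",q=s["eef_rot"],p=s["ee_pos"])
im=env.grab_frame("wrist");cv2.imwrite("pics/w5.png",im)
pw=cam("wrist",s);u,v=proj(pw,[.4495,-.275,.03])[0].astype(int);print(u,v,proj(pw,[.437,-.161,.022]))
print("bg",cv2.cvtColor(im,cv2.COLOR_BGR2HSV)[v-36:v+36:4,u,2])
for t in (140,150,170,185,195): 
    try: meas("pics/w5.png","w5.npz",[("rod %d"%t,(int(u),int(v)),.03,t,30)])
    except Exception as e: print(t,e)
```

```text
[ 0.4846878  -0.16894157  0.23867706] 151.49806981009135 0.021059915247005047 [-0.50376386 -0.63891352 -5.72891128]
229 194 [[307.15030422 138.95982242]]
bg [184 180 180 178 178 158 232 230 227 227 227 230 223 168 180 181 175 177]
rod 140 [450.9, -272.3, 65.5, 74.7, 60.7]
rod 150 [451.2, -271.8, 65.3, 73.8, 61.5]
rod 170 [451.2, -271.7, 64.3, 74.6, 60.8]
rod 185 [448.7, -274.6, 35.5, 33.8, 61.5]
rod 195 [448.8, -274.3, 33.9, 34.2, 57.5]
```

Run:
```python
from m3 import *
s=env.observe();print(move(s,.4493,-.2748,.113,151.5))
```

```text
(array([ -2.1 , -10.97,  12.49]), array([-0.01, -0.36, -0.01]))
```

move_arm(series=[{"dx":-0.7,"dy":-3.5,"dz":0,"rx":0,"ry":-0.2,"rz":0,"gripper":1},{"dx":-1.5,"dy":-7,"dz":0,"rx":0,"ry":-0.2,"rz":0,"gripper":1},{"dx":-2.1,"dy":-10.5,"dz":0,"rx":0,"ry":-0.2,"rz":0,"gripper":1},{"dx":-2.1,"dy":-10.97,"dz":0,"rx":0,"ry":-0.2,"rz":0,"gripper":1},{"dx":-2.1,"dy":-10.97,"dz":0,"rx":0,"ry":-0.2,"rz":0,"gripper":1},{"dx":-2.1,"dy":-10.97,"dz":3,"rx":0,"ry":-0.2,"rz":0,"gripper":1},{"dx":-2.1,"dy":-10.97,"dz":6,"rx":0,"ry":-0.2,"rz":0,"gripper":1},{"dx":-2.1,"dy":-10.97,"dz":9,"rx":0,"ry":-0.2,"rz":0,"gripper":1},{"dx":-2.1,"dy":-10.97,"dz":11,"rx":0,"ry":-0.2,"rz":0,"gripper":1},{"dx":-2.1,"dy":-10.97,"dz":12,"rx":0,"ry":-0.2,"rz":0,"gripper":1},{"dx":-2.1,"dy":-10.97,"dz":12.4,"rx":0,"ry":-0.2,"rz":0,"gripper":1},{"dx":-2.1,"dy":-10.97,"dz":12.4,"rx":0,"ry":-0.2,"rz":0,"gripper":1},{"dx":-2.1,"dy":-10.97,"dz":12.4,"rx":0,"ry":-0.2,"rz":0,"gripper":1}])

```text
t: 11.37
ee_pos: [0.4516, -0.276, 0.1172]
eef_rot: [0.002, 0.246, 0.969, -0.001]
ft_force: [-0.7, 0.8, -3.8]
grip_width: 0.0213
grasp_force: 61.9
```

Run:
```python
from m3 import *
s=env.observe();print(s["ee_pos"],yaw(s)[0],s["ft_force"],move(s,.4493,-.2748,.1047,151.5))
```

```text
[ 0.45163552 -0.27601959  0.11715276] 151.47526550522602 [-0.6566401   0.77256288 -3.80956592] (array([ 0.27, -0.  ,  1.24]), array([-0.02,  0.22, -0.02]))
```

move_arm(series=[{"dx":0.2,"dy":0,"dz":0.6,"rx":0,"ry":0.2,"rz":0,"gripper":1},{"dx":0.2,"dy":0,"dz":0.9,"rx":0,"ry":0.2,"rz":0,"gripper":1},{"dx":0.2,"dy":0,"dz":1.05,"rx":0,"ry":0.2,"rz":0,"gripper":1},{"dx":0.2,"dy":0,"dz":1.15,"rx":0,"ry":0.2,"rz":0,"gripper":1},{"dx":0.2,"dy":0,"dz":1.2,"rx":0,"ry":0.2,"rz":0,"gripper":1},{"dx":0.2,"dy":0,"dz":1.2,"rx":0,"ry":0.2,"rz":0,"gripper":1},{"dx":0.2,"dy":0,"dz":1.2,"rx":0,"ry":0.2,"rz":0,"gripper":1},{"dx":0.2,"dy":0,"dz":1.2,"rx":0,"ry":0.2,"rz":0,"gripper":1}])

```text
t: 12.03
ee_pos: [0.4498, -0.2756, 0.1056]
eef_rot: [0.0, 0.247, 0.969, -0.0]
ft_force: [-3.1, 1.8, 5.7]
grip_width: 0.0209
grasp_force: 63.3
```

Run:
```python
from m3 import *
s=env.observe();print(s["ee_pos"],yaw(s)[0],s["ft_force"],move(s,.4493,-.2748,.1047,151.5))
```

```text
[ 0.44978434 -0.27556243  0.10560597] 151.4483620916756 [-3.07797943  1.80916273  5.70851937] (array([0.08, 0.04, 0.09]), array([-0.03,  0.01, -0.05]))
```

Force has switched to +5.7 N, so the gauge is standing. I'll release it for a moment, regrip and lift.

move_arm(series=[{"dx":0,"dy":0,"dz":0,"rx":0,"ry":0,"rz":0,"gripper":0.2},{"dx":0,"dy":0,"dz":0,"rx":0,"ry":0,"rz":0,"gripper":0.2},{"dx":0,"dy":0,"dz":0,"rx":0,"ry":0,"rz":0,"gripper":0.2},{"dx":0,"dy":0,"dz":0,"rx":0,"ry":0,"rz":0,"gripper":0.2},{"dx":0,"dy":0,"dz":0,"rx":0,"ry":0,"rz":0,"gripper":0.2},{"dx":0,"dy":0,"dz":0,"rx":0,"ry":0,"rz":0,"gripper":0.2},{"dx":0,"dy":0,"dz":0,"rx":0,"ry":0,"rz":0,"gripper":0.2},{"dx":0,"dy":0,"dz":0,"rx":0,"ry":0,"rz":0,"gripper":0.2},{"dx":0,"dy":0,"dz":0,"rx":0,"ry":0,"rz":0,"gripper":0.2},{"dx":0,"dy":0,"dz":0,"rx":0,"ry":0,"rz":0,"gripper":0.2},{"dx":0,"dy":0,"dz":0,"rx":0,"ry":0,"rz":0,"gripper":0.2},{"dx":0,"dy":0,"dz":0,"rx":0,"ry":0,"rz":0,"gripper":0.2}])

```text
t: 13.03
ee_pos: [0.4491, -0.2749, 0.1037]
eef_rot: [-0.001, 0.247, 0.969, 0.0]
ft_force: [0.1, -0.0, 1.3]
grip_width: 0.034
grasp_force: 0.0
```

Run:
```python
from m3 import *
s=env.observe();print(s["ee_pos"],s["ft_force"],s["grip_width"],move(s,.47,.0,.25,162),move(s,.47,-.05,.25,199.5))
```

```text
[ 0.44910816 -0.27489395  0.10371533] [ 0.12418775 -0.02596005  1.26681464] 0.03402092911381038 (array([ 11.33,  25.14, -14.61]), array([ 1.000e-02, -9.000e-02, -1.055e+01])) (array([  8.94,  20.75, -14.61]), array([ 4.000e-02, -8.000e-02, -4.805e+01]))
```

move_arm(series=[{"dx":0,"dy":0,"dz":0,"rx":0,"ry":0,"rz":0,"gripper":0.5},{"dx":0,"dy":0,"dz":0,"rx":0,"ry":0,"rz":0,"gripper":1},{"dx":0,"dy":0,"dz":0,"rx":0,"ry":0,"rz":0,"gripper":1},{"dx":0,"dy":0,"dz":0,"rx":0,"ry":0,"rz":0,"gripper":1},{"dx":0,"dy":0,"dz":0,"rx":0,"ry":0,"rz":0,"gripper":1},{"dx":0,"dy":0,"dz":-1,"rx":0,"ry":0,"rz":0,"gripper":1},{"dx":0,"dy":0,"dz":-4,"rx":0,"ry":0,"rz":0,"gripper":1},{"dx":0,"dy":0,"dz":-8,"rx":0,"ry":0,"rz":0,"gripper":1},{"dx":0,"dy":0,"dz":-12,"rx":0,"ry":0,"rz":0,"gripper":1},{"dx":1,"dy":3,"dz":-14.6,"rx":0,"ry":0,"rz":-5,"gripper":1},{"dx":2.5,"dy":6,"dz":-14.6,"rx":0,"ry":0,"rz":-12,"gripper":1},{"dx":4,"dy":9,"dz":-14.6,"rx":0,"ry":0,"rz":-18,"gripper":1},{"dx":5.5,"dy":12,"dz":-14.6,"rx":0,"ry":0,"rz":-25,"gripper":1},{"dx":7,"dy":15.5,"dz":-14.6,"rx":0,"ry":0,"rz":-32,"gripper":1},{"dx":8.9,"dy":19,"dz":-14.6,"rx":0,"ry":0,"rz":-39,"gripper":1},{"dx":8.9,"dy":20.7,"dz":-14.6,"rx":0,"ry":0,"rz":-46,"gripper":1},{"dx":8.9,"dy":20.7,"dz":-14.6,"rx":0,"ry":0,"rz":-48,"gripper":1},{"dx":8.9,"dy":20.7,"dz":-14.6,"rx":0,"ry":0,"rz":-48,"gripper":1},{"dx":8.9,"dy":20.7,"dz":-14.6,"rx":0,"ry":0,"rz":-48,"gripper":1}])

```text
t: 14.62
ee_pos: [0.4692, -0.0501, 0.2488]
eef_rot: [-0.002, -0.169, 0.986, 0.001]
ft_force: [-0.8, -0.5, -6.3]
grip_width: 0.0211
grasp_force: 61.3
```

Run:
```python
from m3 import *
s=env.observe();print(s["ee_pos"],yaw(s)[0],s["grip_width"],s["ft_force"])
np.savez("w6.npz",q=s["eef_rot"],p=s["ee_pos"])
im=env.grab_frame("wrist");cv2.imwrite("pics/w6.png",im)
pw=cam("wrist",s);u,v=proj(pw,[.453,.080,.04])[0].astype(int);print(u,v,proj(pw,[.437,-.161,.022]))
for t in (180,190,200,210): meas("pics/w6.png","w6.npz",[("tall %d"%t,(int(u),int(v)),.04,t,38)])
```

```text
[ 0.46922881 -0.05012302  0.24883824] -160.58072647939272 0.02107714648038458 [-0.77571521 -0.46378593 -6.33062605]
424 200 [[240.17304787 119.19930336]]
tall 180 [455.4, 92.3, 71.8, 67.5, 26.8]
tall 190 [452.0, 80.8, 36.8, 44.0, 19.4]
tall 200 [452.1, 80.7, 36.9, 42.8, 20.8]
tall 210 [452.1, 80.4, 34.2, 42.3, 19.4]
```

View pics/w6.png

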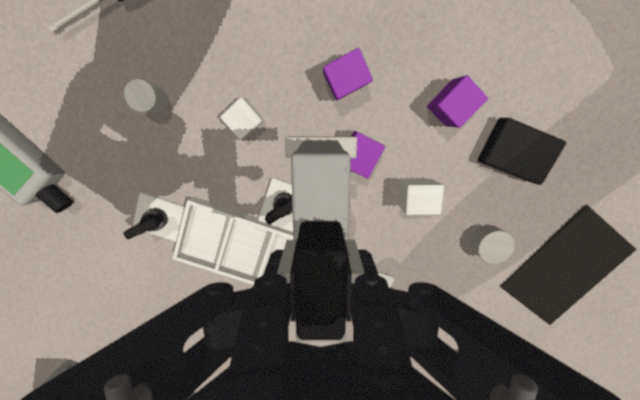

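The wrist view shows tall at (424,200), square to the tool, with block and rod unmoved at (240,118) and (140,96).

Run:
```python
from m3 import *
s=env.observe();print(move(s,.4527,.0802,.113,199.5))
```

```text
(array([-2.8 , 12.86, 13.63]), array([ 0.14, -0.15, -0.13]))
```

move_arm(series=[{"dx":-0.7,"dy":3.5,"dz":0,"rx":0,"ry":-0.2,"rz":0,"gripper":1},{"dx":-1.5,"dy":7,"dz":0,"rx":0,"ry":-0.2,"rz":0,"gripper":1},{"dx":-2.5,"dy":10.5,"dz":0,"rx":0,"ry":-0.2,"rz":0,"gripper":1},{"dx":-2.8,"dy":12.86,"dz":0,"rx":0,"ry":-0.2,"rz":0,"gripper":1},{"dx":-2.8,"dy":12.86,"dz":0,"rx":0,"ry":-0.2,"rz":0,"gripper":1},{"dx":-2.8,"dy":12.86,"dz":3,"rx":0,"ry":-0.2,"rz":0,"gripper":1},{"dx":-2.8,"dy":12.86,"dz":6,"rx":0,"ry":-0.2,"rz":0,"gripper":1},{"dx":-2.8,"dy":12.86,"dz":9,"rx":0,"ry":-0.2,"rz":0,"gripper":1},{"dx":-2.8,"dy":12.86,"dz":11.5,"rx":0,"ry":-0.2,"rz":0,"gripper":1},{"dx":-2.8,"dy":12.86,"dz":13,"rx":0,"ry":-0.2,"rz":0,"gripper":1},{"dx":-2.8,"dy":12.86,"dz":13.6,"rx":0,"ry":0,"rz":0,"gripper":1},{"dx":-2.8,"dy":12.86,"dz":13.6,"rx":0,"ry":0,"rz":0,"gripper":1},{"dx":-2.8,"dy":12.86,"dz":13.6,"rx":0,"ry":0,"rz":0,"gripper":1}])

```text
t: 15.75
ee_pos: [0.454, 0.0794, 0.1147]
eef_rot: [-0.001, -0.168, 0.986, 0.0]
ft_force: [-0.1, -0.5, -3.4]
grip_width: 0.0213
grasp_force: 62.6
```

Run:
```python
from m3 import *
s=env.observe();print(s["ee_pos"],yaw(s)[0],s["ft_force"],move(s,.4527,.0802,.1037,199.5))
```

```text
[0.45398584 0.07939078 0.11469935] -160.62954924401149 [-0.11692391 -0.46122582 -3.37527576] (array([0.09, 0.12, 1.1 ]), array([ 0.06, -0.06, -0.13]))
```

move_arm(series=[{"dx":0.1,"dy":0.1,"dz":0.5,"rx":0,"ry":0,"rz":0,"gripper":1},{"dx":0.1,"dy":0.1,"dz":0.8,"rx":0,"ry":0,"rz":0,"gripper":1},{"dx":0.1,"dy":0.1,"dz":0.95,"rx":0,"ry":0,"rz":0,"gripper":1},{"dx":0.1,"dy":0.1,"dz":1.05,"rx":0,"ry":0,"rz":0,"gripper":1},{"dx":0.1,"dy":0.1,"dz":1.1,"rx":0,"ry":0,"rz":0,"gripper":1},{"dx":0.1,"dy":0.1,"dz":1.1,"rx":0,"ry":0,"rz":0,"gripper":1},{"dx":0.1,"dy":0.1,"dz":1.1,"rx":0,"ry":0,"rz":0,"gripper":1},{"dx":0.1,"dy":0.1,"dz":1.1,"rx":0,"ry":0,"rz":0,"gripper":1}])

```text
t: 16.42
ee_pos: [0.4532, 0.0807, 0.104]
eef_rot: [0.001, -0.169, 0.986, 0.0]
ft_force: [0.8, 0.2, 1.3]
grip_width: 0.0213
grasp_force: 63.2
```

Run:
```python
from m3 import *
s=env.observe();print(s["ee_pos"],yaw(s)[0],s["ft_force"],move(s,.4527,.0802,.1037,199.5))
```

```text
[0.45318806 0.08065834 0.10396376] -160.55015752370375 [0.82815177 0.22171738 1.34710654] (array([ 0.06, -0.03,  0.03]), array([ 0.02,  0.07, -0.05]))
```

move_arm(series=[{"dx":0,"dy":0,"dz":0.05,"rx":0,"ry":0,"rz":0,"gripper":1},{"dx":0,"dy":0,"dz":0.05,"rx":0,"ry":0,"rz":0,"gripper":0.2},{"dx":0,"dy":0,"dz":0,"rx":0,"ry":0,"rz":0,"gripper":0.2},{"dx":0,"dy":0,"dz":0,"rx":0,"ry":0,"rz":0,"gripper":0.2},{"dx":0,"dy":0,"dz":0,"rx":0,"ry":0,"rz":0,"gripper":0.2},{"dx":0,"dy":0,"dz":0,"rx":0,"ry":0,"rz":0,"gripper":0.2},{"dx":0,"dy":0,"dz":0,"rx":0,"ry":0,"rz":0,"gripper":0.2},{"dx":0,"dy":0,"dz":0,"rx":0,"ry":0,"rz":0,"gripper":0.2},{"dx":0,"dy":0,"dz":0,"rx":0,"ry":0,"rz":0,"gripper":0.2},{"dx":0,"dy":0,"dz":0,"rx":0,"ry":0,"rz":0,"gripper":0.2},{"dx":0,"dy":0,"dz":0,"rx":0,"ry":0,"rz":0,"gripper":0.2},{"dx":0,"dy":0,"dz":0,"rx":0,"ry":0,"rz":0,"gripper":0.2},{"dx":0,"dy":0,"dz":0,"rx":0,"ry":0,"rz":0,"gripper":0.2}])

```text
t: 17.5
ee_pos: [0.4522, 0.0807, 0.103]
eef_rot: [-0.001, -0.169, 0.986, 0.0]
ft_force: [-0.0, -0.6, 0.1]
grip_width: 0.0341
grasp_force: 0.0
```

Run:
```python
from m3 import *
s=env.observe();print(s["ee_pos"],s["ft_force"],s["grip_width"])
d=np.load("park.npz");print(yaw(dict(eef_rot=d["q"]))[0]); x,y,z=d["p"]
print(move(s,x,y,.25,162.3))
```

```text
[0.45218026 0.08065562 0.10298085] [-0.01623723 -0.60772336  0.07780062] 0.034093912436049874
162.37087150409508
(array([-11.36,  22.63, -14.69]), array([ 0.04, -0.08, 37.15]))
```

move_arm(series=[{"dx":0,"dy":0,"dz":0,"rx":0,"ry":0,"rz":0,"gripper":0.5},{"dx":0,"dy":0,"dz":0,"rx":0,"ry":0,"rz":0,"gripper":1},{"dx":0,"dy":0,"dz":0,"rx":0,"ry":0,"rz":0,"gripper":1},{"dx":0,"dy":0,"dz":0,"rx":0,"ry":0,"rz":0,"gripper":1},{"dx":0,"dy":0,"dz":0,"rx":0,"ry":0,"rz":0,"gripper":1},{"dx":0,"dy":0,"dz":-1,"rx":0,"ry":0,"rz":0,"gripper":1},{"dx":0,"dy":0,"dz":-4,"rx":0,"ry":0,"rz":0,"gripper":1},{"dx":0,"dy":0,"dz":-8,"rx":0,"ry":0,"rz":0,"gripper":1},{"dx":0,"dy":0,"dz":-12,"rx":0,"ry":0,"rz":0,"gripper":1},{"dx":-1.7,"dy":3.3,"dz":-12,"rx":0,"ry":0,"rz":6,"gripper":1},{"dx":-3.4,"dy":6.6,"dz":-12,"rx":0,"ry":0,"rz":12,"gripper":1},{"dx":-5,"dy":10,"dz":-12,"rx":0,"ry":0,"rz":18,"gripper":1},{"dx":-6.7,"dy":13.3,"dz":-12,"rx":0,"ry":0,"rz":24,"gripper":1},{"dx":-8.4,"dy":16.6,"dz":-12,"rx":0,"ry":0,"rz":30,"gripper":1},{"dx":-10,"dy":20,"dz":-12,"rx":0,"ry":0,"rz":37.1,"gripper":1},{"dx":-11.4,"dy":22.6,"dz":-12,"rx":0,"ry":0,"rz":37.1,"gripper":1},{"dx":-11.4,"dy":22.6,"dz":-12,"rx":0,"ry":0,"rz":37.1,"gripper":1},{"dx":-11.4,"dy":22.6,"dz":-12,"rx":0,"ry":0,"rz":37.1,"gripper":1},{"dx":-11.4,"dy":22.6,"dz":-12,"rx":0,"ry":0,"rz":37.1,"gripper":1}])

```text
t: 19.08
ee_pos: [0.4834, 0.3312, 0.2216]
eef_rot: [-0.002, 0.153, 0.988, -0.001]
ft_force: [-0.4, 0.6, -4.8]
grip_width: 0.0215
grasp_force: 61.7
```

Run:
```python
from m3 import *
s=env.observe();print(s["ee_pos"],yaw(s)[0],move(s,.4843,.3308,.117,162.3))
w=env.grab_frame("wrist");pw=cam("wrist",s);cv2.imwrite("pics/w7.png",w)
c=blob(w,(320,110),(0,0,0),(180,255,70),(200,20,440,260),3);print("pad",rect(pw,c,.004))
```

```text
[0.48340602 0.33120564 0.22158295] 162.3918421677829 (array([-1.400e-01,  1.000e-02,  1.046e+01]), array([-0.14, -0.24,  0.09]))
pad [481.9, 333.1, 107.7, 156.3, 72.0]
```

move_arm(series=[{"dx":-0.05,"dy":0.05,"dz":3,"rx":-0.1,"ry":-0.2,"rz":0,"gripper":1},{"dx":-0.05,"dy":0.05,"dz":6,"rx":-0.1,"ry":-0.2,"rz":0,"gripper":1},{"dx":-0.05,"dy":0.05,"dz":8.5,"rx":-0.1,"ry":-0.1,"rz":0,"gripper":1},{"dx":-0.05,"dy":0.05,"dz":10,"rx":-0.1,"ry":0,"rz":0,"gripper":1},{"dx":-0.05,"dy":0.05,"dz":10.5,"rx":-0.1,"ry":0,"rz":0,"gripper":1},{"dx":-0.05,"dy":0.05,"dz":10.5,"rx":-0.1,"ry":0,"rz":0,"gripper":1},{"dx":-0.05,"dy":0.05,"dz":10.5,"rx":-0.1,"ry":0,"rz":0,"gripper":1}])

```text
t: 19.72
ee_pos: [0.4857, 0.3316, 0.1191]
eef_rot: [-0.0, 0.154, 0.988, 0.001]
ft_force: [0.3, 0.2, -5.3]
grip_width: 0.0211
grasp_force: 61.6
```

Run:
```python
from m3 import *
s=env.observe();print(s["ee_pos"],yaw(s)[0],s["ft_force"],move(s,.484,.3314,.107,162.3))
```

```text
[0.48574095 0.33160729 0.11908085] 162.2873148572792 [ 0.28520366  0.21650157 -5.26145896] (array([ 0.16, -0.08,  1.21]), array([ 0.16, -0.03, -0.01]))
```

move_arm(series=[{"dx":0.15,"dy":-0.05,"dz":0.5,"rx":0.1,"ry":0,"rz":0,"gripper":1},{"dx":0.15,"dy":-0.05,"dz":0.8,"rx":0.1,"ry":0,"rz":0,"gripper":1},{"dx":0.15,"dy":-0.05,"dz":1.0,"rx":0.1,"ry":0,"rz":0,"gripper":1},{"dx":0.15,"dy":-0.05,"dz":1.1,"rx":0.1,"ry":0,"rz":0,"gripper":1},{"dx":0.15,"dy":-0.05,"dz":1.2,"rx":0.1,"ry":0,"rz":0,"gripper":1},{"dx":0.15,"dy":-0.05,"dz":1.25,"rx":0.1,"ry":0,"rz":0,"gripper":1},{"dx":0.15,"dy":-0.05,"dz":1.25,"rx":0.1,"ry":0,"rz":0,"gripper":1},{"dx":0.15,"dy":-0.05,"dz":1.25,"rx":0.1,"ry":0,"rz":0,"gripper":1}])

```text
t: 20.38
ee_pos: [0.4838, 0.3324, 0.1082]
eef_rot: [-0.001, 0.153, 0.988, 0.0]
ft_force: [-4.6, -1.3, 5.2]
grip_width: 0.0211
grasp_force: 63.2
```

Run:
```python
from m3 import *
s=env.observe();print(s["ee_pos"],yaw(s)[0],s["ft_force"],move(s,.484,.3314,.107,162.3))
```

```text
[0.48377768 0.33244724 0.10815804] 162.36023248855062 [-4.57440159 -1.3323407   5.17542233] (array([-0.05, -0.09,  0.12]), array([ 0.02, -0.07,  0.06]))
```

move_arm(series=[{"dx":0,"dy":0,"dz":0,"rx":0,"ry":0,"rz":0,"gripper":0.3},{"dx":0,"dy":0,"dz":0,"rx":0,"ry":0,"rz":0,"gripper":-0.2},{"dx":0,"dy":0,"dz":0,"rx":0,"ry":0,"rz":0,"gripper":-1},{"dx":0,"dy":0,"dz":0,"rx":0,"ry":0,"rz":0,"gripper":-1},{"dx":0,"dy":0,"dz":0,"rx":0,"ry":0,"rz":0,"gripper":-1},{"dx":0,"dy":0,"dz":-3,"rx":0,"ry":0,"rz":0,"gripper":-1},{"dx":0,"dy":0,"dz":-7,"rx":0,"ry":0,"rz":0,"gripper":-1},{"dx":0,"dy":0,"dz":-11,"rx":0,"ry":0,"rz":0,"gripper":-1},{"dx":0,"dy":0,"dz":-13.5,"rx":0,"ry":0,"rz":0,"gripper":-1},{"dx":0,"dy":0,"dz":-13.5,"rx":0,"ry":0,"rz":0,"gripper":-1},{"dx":0,"dy":0,"dz":-13.5,"rx":0,"ry":0,"rz":0,"gripper":-1}])

```text
t: 21.3
ee_pos: [0.4848, 0.3325, 0.2431]
eef_rot: [0.001, 0.153, 0.988, 0.002]
ft_force: [0.4, -0.3, -1.2]
grip_width: 0.0855
grasp_force: 0.0
```

Run:
```python
from m3 import *
s=env.observe();print(s["ee_pos"],yaw(s)[0])
w=env.grab_frame("wrist");cv2.imwrite("pics/w8.png",w);np.savez("w8.npz",q=s["eef_rot"],p=s["ee_pos"])
def an(img,npz):
    w=cv2.imread(img);d=np.load(npz);s=dict(eef_rot=d["q"],ee_pos=d["p"]);pw=cam("wrist",s)
    c=blob(w,(300,115),(0,0,0),(180,255,70),(250,90,400,240),0);r=rect(pw,c,.004);print("pad",r)
    # near sole: bright inside pad, upper part
    c=blob(w,(321,132),(0,0,140),(180,60,255),(290,115,355,150),0);print("sole",cv2.boundingRect(c.astype(np.int32)))
    g=cv2.cvtColor(w,cv2.COLOR_BGR2GRAY);row=g[160];print("beam cols",[i for i in range(290,350) if abs(int(row[i])-int(row[i-1]))>25], "pad cols",[i for i in range(250,400) if abs(int(g[118,i])-int(g[118,i-3]))>60])
for a in ("2","8"): an(f"pics/w{a}.png",f"w{a}.npz")
c=[]
im=np.hstack([cv2.imread(f"pics/w{a}.png")[85:255,240:400] for a in "28"]);cv2.imwrite("pics/cmp.png",cv2.resize(im,None,fx=2.4,fy=2.4,interpolation=cv2.INTER_CUBIC))
```

```text
[0.48479374 0.33245756 0.24312868] 162.34882389199296
pad [482.6, 332.6, 108.7, 156.8, 72.2]
sole (299, 128, 45, 22)
beam cols [305, 306, 337, 338] pad cols [278, 279, 280, 368, 369]
pad [482.5, 332.8, 108.4, 158.3, 72.1]
sole (297, 127, 46, 23)
beam cols [304, 305, 336, 337] pad cols [275, 276, 277, 365, 366, 367]
```

View pics/cmp.png

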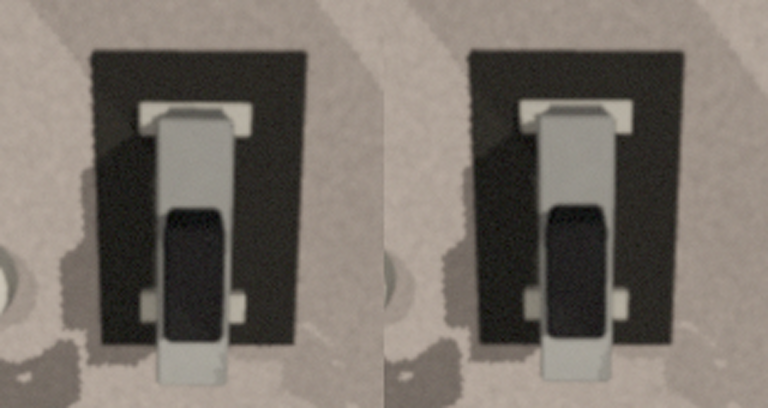

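The crops before (left) and after (right) match: the gauge is square on its pad, within about 1-2 mm. Next I'll view the rack from above.

Run:
```python
from m3 import *
s=env.observe();print(move(s,.61,-.085,.30,179))
```

```text
(array([-24.68, -35.89,  -5.99]), array([  0.04,  -0.06, -16.65]))
```

move_arm(series=[{"dx":-2,"dy":-3,"dz":-3,"rx":0,"ry":0,"rz":-2,"gripper":-1},{"dx":-24.7,"dy":-35.9,"dz":-6,"rx":0,"ry":0,"rz":-16.6,"gripper":-1},{"dx":-24.7,"dy":-35.9,"dz":-6,"rx":0,"ry":0,"rz":-16.6,"gripper":-1},{"dx":-24.7,"dy":-35.9,"dz":-6,"rx":0,"ry":0,"rz":-16.6,"gripper":-1},{"dx":-24.7,"dy":-35.9,"dz":-6,"rx":0,"ry":0,"rz":-16.6,"gripper":-1},{"dx":-24.7,"dy":-35.9,"dz":-6,"rx":0,"ry":0,"rz":-16.6,"gripper":-1},{"dx":-24.7,"dy":-35.9,"dz":-6,"rx":0,"ry":0,"rz":-16.6,"gripper":-1},{"dx":-24.7,"dy":-35.9,"dz":-6,"rx":0,"ry":0,"rz":-16.6,"gripper":-1},{"dx":-24.7,"dy":-35.9,"dz":-6,"rx":0,"ry":0,"rz":-16.6,"gripper":-1},{"dx":-24.7,"dy":-35.9,"dz":-6,"rx":0,"ry":0,"rz":-16.6,"gripper":-1},{"dx":-24.7,"dy":-35.9,"dz":-6,"rx":0,"ry":0,"rz":-16.6,"gripper":-1},{"dx":-24.7,"dy":-35.9,"dz":-6,"rx":0,"ry":0,"rz":-16.6,"gripper":-1},{"dx":-24.7,"dy":-35.9,"dz":-6,"rx":0,"ry":0,"rz":-16.6,"gripper":-1},{"dx":-24.7,"dy":-35.9,"dz":-6,"rx":0,"ry":0,"rz":-16.6,"gripper":-1},{"dx":-24.7,"dy":-35.9,"dz":-6,"rx":0,"ry":0,"rz":-16.6,"gripper":-1}])

```text
t: 22.6
ee_pos: [0.6096, -0.0838, 0.2985]
eef_rot: [-0.002, 0.009, 1.0, 0.001]
ft_force: [-0.5, -0.0, 0.1]
grip_width: 0.0851
grasp_force: 0.0
```

Run:
```python
from m3 import *
s=env.observe();print(s["ee_pos"],yaw(s)[0])
w=env.grab_frame("wrist");cv2.imwrite("pics/w9.png",w);np.savez("w9.npz",q=s["eef_rot"],p=s["ee_pos"])
pw=cam("wrist",s)
for n,X in [("tall",(.4527,.08,.04)),("block",(.437,-.161,.022)),("rod",(.4495,-.275,.03))]: print(n,proj(pw,X))
```

```text
[ 0.60956423 -0.08378545  0.29846043] 179.01842853134207
tall [[452.8311407   40.12488673]]
block [[255.64786949  33.20056333]]
rod [[163.27773505  44.41114657]]
```

View pics/w9.png

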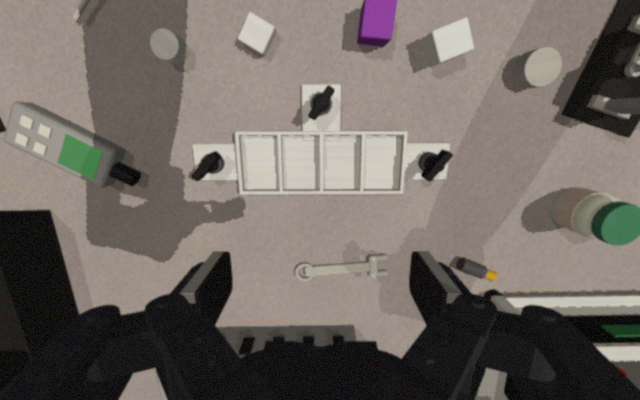

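The wrist view shows rod at (164,44), block at (256,33) and tall at (453,40), all where projected. The rack rim runs from (236,132) to (406,194), with wings at (436,165), (207,165) and (321,102).

Run:
```python
from m3 import *
w=cv2.imread("pics/w9.png");d=np.load("w9.npz");s=dict(eef_rot=d["q"],ee_pos=d["p"]);pw=cam("wrist",s)
for t in (185,195,205):
    c=blob(w,(320,132),(0,0,t),(180,60,255),(233,129,411,205),0);print(t,rect(pw,c,.02))
for n,b in [("L",(415,145,456,184)),("R",(188,145,226,184)),("F",(305,82,338,122))]:
    m=cv2.inRange(cv2.cvtColor(w,cv2.COLOR_BGR2HSV),(0,0,0),(180,255,22 if 0 else 45))
    f=np.zeros_like(m);f[b[1]:b[3],b[0]:b[2]]=m[b[1]:b[3],b[0]:b[2]]
    c=max(cv2.findContours(f,0,1)[0],key=cv2.contourArea)[:,0].astype(float);print(n,rect(pw,c,.0495))
meas("pics/w9.png","w9.npz",[("tall",(453,40),.04,185,34),("block",(256,33),.022,185,28)])
g=cv2.cvtColor(w,cv2.COLOR_BGR2GRAY)
print([int(v) for v in g[163,228:246]],[int(v) for v in g[163,398:416]],[int(v) for v in g[124:140,270]],[int(v) for v in g[186:200,270]])
s=env.observe();print(move(s,.4527,.0802,.12,109.5))
```

```text
185 [600.5, -78.1, 243.9, 90.3, 89.0]
195 [600.3, -77.9, 243.2, 89.8, 89.5]
205 [586.3, -81.4, 2.7, 51.3, 89.1]
L [600.7, 65.9, 26.0, 42.2, 58.1]
R [600.7, -232.4, 19.4, 46.2, 41.1]
F [522.4, -80.8, 19.0, 41.3, 54.3]
tall [451.9, 80.4, 36.5, 42.2, 20.0]
block [435.6, -160.8, 34.1, 34.2, 59.7]
[183, 182, 181, 184, 183, 182, 180, 167, 155, 174, 196, 195, 168, 140, 145, 171, 180, 183] [134, 127, 109, 122, 167, 196, 203, 202, 200, 191, 174, 166, 161, 144, 137, 134, 136, 137] [148, 149, 149, 153, 149, 147, 145, 168, 194, 199, 178, 155, 169, 183, 198, 204] [201, 198, 180, 148, 138, 173, 197, 196, 164, 145, 146, 153, 150, 148]
(array([15.91, 16.09, 17.97]), array([-4.000e-02, -2.100e-01,  6.955e+01]))
```

move_arm(series=[{"dx":15.9,"dy":16.1,"dz":0,"rx":0,"ry":0,"rz":69.5,"gripper":-0.5},{"dx":15.9,"dy":16.1,"dz":10,"rx":0,"ry":0,"rz":69.5,"gripper":-0.5},{"dx":15.9,"dy":16.1,"dz":15,"rx":0,"ry":0,"rz":69.5,"gripper":-0.5},{"dx":15.9,"dy":16.1,"dz":15,"rx":0,"ry":0,"rz":69.5,"gripper":-0.5},{"dx":15.9,"dy":16.1,"dz":15,"rx":0,"ry":0,"rz":69.5,"gripper":-0.5},{"dx":15.9,"dy":16.1,"dz":18,"rx":0,"ry":0,"rz":69.5,"gripper":-0.5},{"dx":15.9,"dy":16.1,"dz":18,"rx":0,"ry":0,"rz":69.5,"gripper":-0.5},{"dx":15.9,"dy":16.1,"dz":18,"rx":0,"ry":0,"rz":69.5,"gripper":-0.5},{"dx":15.9,"dy":16.1,"dz":18,"rx":0,"ry":0,"rz":69.5,"gripper":-0.5},{"dx":15.9,"dy":16.1,"dz":18,"rx":0,"ry":0,"rz":69.5,"gripper":-0.5},{"dx":15.9,"dy":16.1,"dz":18,"rx":0,"ry":0,"rz":69.5,"gripper":-0.5},{"dx":15.9,"dy":16.1,"dz":18,"rx":0,"ry":0,"rz":69.5,"gripper":-0.5},{"dx":15.9,"dy":16.1,"dz":18,"rx":0,"ry":0,"rz":69.5,"gripper":-0.5},{"dx":15.9,"dy":16.1,"dz":18,"rx":0,"ry":0,"rz":69.5,"gripper":-0.5}])

```text
t: 23.82
ee_pos: [0.4541, 0.0792, 0.1208]
eef_rot: [-0.001, 0.577, 0.817, 0.0]
ft_force: [-0.1, 0.3, 0.2]
grip_width: 0.0644
grasp_force: 0.0
```

Run:
```python
from m3 import *
s=env.observe();print(s["ee_pos"],yaw(s)[0],s["grip_width"],move(s,.4525,.0802,.014,109.5))
```

```text
[0.45410198 0.07916028 0.12077548] 109.5498186970523 0.06438997065791355 (array([ 0.14, -0.11, 10.68]), array([-0.03, -0.06,  0.05]))
```

move_arm(series=[{"dx":0.14,"dy":-0.1,"dz":4,"rx":0,"ry":0,"rz":0,"gripper":-0.5},{"dx":0.14,"dy":-0.1,"dz":7.5,"rx":0,"ry":0,"rz":0,"gripper":-0.5},{"dx":0.14,"dy":-0.1,"dz":9.7,"rx":0,"ry":0,"rz":0,"gripper":-0.5},{"dx":0.14,"dy":-0.1,"dz":10.6,"rx":0,"ry":0,"rz":0,"gripper":-0.5},{"dx":0.14,"dy":-0.1,"dz":10.6,"rx":0,"ry":0,"rz":0,"gripper":-0.5},{"dx":0.14,"dy":-0.1,"dz":10.6,"rx":0,"ry":0,"rz":0,"gripper":-0.5},{"dx":0.14,"dy":-0.1,"dz":10.6,"rx":0,"ry":0,"rz":0,"gripper":-0.1},{"dx":0.14,"dy":-0.1,"dz":10.6,"rx":0,"ry":0,"rz":0,"gripper":0.05},{"dx":0.14,"dy":-0.1,"dz":10.6,"rx":0,"ry":0,"rz":0,"gripper":1},{"dx":0.14,"dy":-0.1,"dz":10.6,"rx":0,"ry":0,"rz":0,"gripper":1},{"dx":0.14,"dy":-0.1,"dz":10.6,"rx":0,"ry":0,"rz":0,"gripper":1},{"dx":0.14,"dy":-0.1,"dz":10.6,"rx":0,"ry":0,"rz":0,"gripper":1}])

```text
t: 24.82
ee_pos: [0.4545, 0.0799, 0.0166]
eef_rot: [0.001, 0.577, 0.816, 0.001]
ft_force: [-1.0, 0.9, 6.8]
grip_width: 0.037
grasp_force: 61.4
```

Run:
```python
from m3 import *
s=env.observe();print(s["ee_pos"],yaw(s)[0],s["grip_width"],s["grasp_force"],s["ft_force"]);z=s["ee_pos"][2]
y=29;print(move(s,.602+.00017*y/10,-.0825+y/1000,z+.07,89), "zfloor",z+.005)
```

```text
[0.4545174  0.07993055 0.01657601] 109.454015227639 0.0369770200910205 61.40594244003296 [-1.00531653  0.85806829  6.79419442]
(array([-17.51,   9.53,  -6.96]), array([ 0.17, -0.  , 20.45])) zfloor 0.021576009696195258
```

move_arm(series=[{"dx":0,"dy":0,"dz":-1,"rx":0,"ry":0,"rz":0,"gripper":1},{"dx":0,"dy":0,"dz":-4,"rx":0,"ry":0,"rz":0,"gripper":1},{"dx":0,"dy":0,"dz":-7.5,"rx":0,"ry":0,"rz":0,"gripper":1},{"dx":-3.5,"dy":1.9,"dz":-8,"rx":0,"ry":0,"rz":4,"gripper":1},{"dx":-7,"dy":3.8,"dz":-8,"rx":0,"ry":0,"rz":8,"gripper":1},{"dx":-10.5,"dy":5.7,"dz":-8,"rx":0,"ry":0,"rz":13,"gripper":1},{"dx":-14,"dy":7.6,"dz":-8,"rx":0,"ry":0,"rz":18,"gripper":1},{"dx":-17.5,"dy":9.5,"dz":-8,"rx":0,"ry":0,"rz":20.4,"gripper":1},{"dx":-17.5,"dy":9.5,"dz":-8,"rx":0,"ry":0,"rz":20.4,"gripper":1},{"dx":-17.5,"dy":9.5,"dz":-8,"rx":0,"ry":0,"rz":20.4,"gripper":1},{"dx":-17.5,"dy":9.5,"dz":-7,"rx":0,"ry":0,"rz":20.4,"gripper":1}])

```text
t: 25.73
ee_pos: [0.6011, -0.0536, 0.0858]
eef_rot: [0.0, 0.713, 0.701, 0.001]
ft_force: [0.8, -0.0, -0.7]
grip_width: 0.0368
grasp_force: 60.8
```

Run:
```python
from m3 import *
s=env.observe();print(s["ee_pos"],yaw(s)[0],s["grip_width"],move(s,.6025,-.0535,.0225,89))
w=env.grab_frame("wrist");cv2.imwrite("pics/w10.png",w);np.savez("w10.npz",q=s["eef_rot"],p=s["ee_pos"])
```

```text
[ 0.60114727 -0.05356161  0.08577254] 89.04648478571436 0.03678184321155468 (array([0.01, 0.13, 6.33]), array([ 0.07, -0.02,  0.05]))
```

View pics/w10.png

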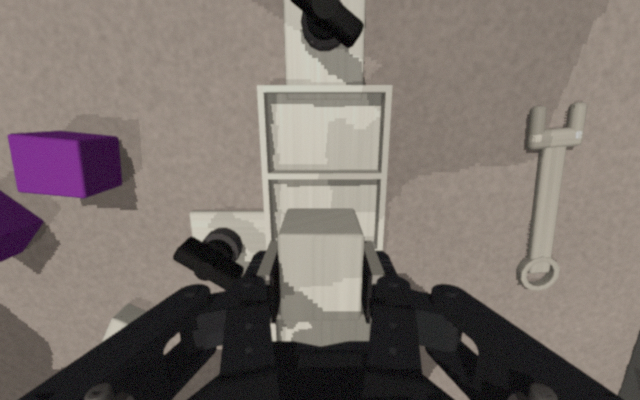

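The wrist view shows tall held upright over the rack, square to the walls. The outer end wall runs (258,86)-(392,86) and the next divider is at row 176.

Run:
```python
from m3 import *
d=np.load("w10.npz");s=dict(eef_rot=d["q"],ee_pos=d["p"]);pw=cam("wrist",s)
for uv in [(258,86),(392,86),(325,176),(263,176),(388,176)]: print(uv,(ray(pw,uv,.02)[0]*1000).round(1))
```

```text
(258, 86) [560.6  36.3  20. ]
(392, 86) [648.1  34.8  20. ]
(325, 176) [603.6 -24.2  20. ]
(263, 176) [559.7 -23.4  20. ]
(388, 176) [648.2 -24.9  20. ]
```

move_arm(series=[{"dx":0,"dy":0.15,"dz":2.5,"rx":0,"ry":0,"rz":0,"gripper":1},{"dx":0,"dy":0.15,"dz":4.5,"rx":0,"ry":0,"rz":0,"gripper":1},{"dx":0,"dy":0.15,"dz":5.6,"rx":0,"ry":0,"rz":0,"gripper":1},{"dx":0,"dy":0.15,"dz":6.1,"rx":0,"ry":0,"rz":0,"gripper":1},{"dx":0,"dy":0.15,"dz":6.4,"rx":0,"ry":0,"rz":0,"gripper":1},{"dx":0,"dy":0.15,"dz":6.5,"rx":0,"ry":0,"rz":0,"gripper":1},{"dx":0,"dy":0.15,"dz":6.5,"rx":0,"ry":0,"rz":0,"gripper":1}])

```text
t: 26.37
ee_pos: [0.6016, -0.0525, 0.0217]
eef_rot: [-0.001, 0.712, 0.702, -0.0]
ft_force: [-3.8, 1.1, 8.1]
grip_width: 0.037
grasp_force: 61.8
```

Run:
```python
from m3 import *
s=env.observe();print(s["ee_pos"],yaw(s)[0],s["grip_width"],s["ft_force"])
```

```text
[ 0.60163676 -0.05247941  0.02166281] 89.12309451970052 0.03700669745936525 [-3.81757219  1.06334106  8.080902  ]
```

move_arm(series=[{"dx":0,"dy":0,"dz":0,"rx":0,"ry":0,"rz":0,"gripper":0.05},{"dx":0,"dy":0,"dz":0,"rx":0,"ry":0,"rz":0,"gripper":-0.05},{"dx":0,"dy":0,"dz":0,"rx":0,"ry":0,"rz":0,"gripper":-0.05},{"dx":0,"dy":0,"dz":-1,"rx":0,"ry":0,"rz":0,"gripper":-0.05},{"dx":0,"dy":0,"dz":-4,"rx":0,"ry":0,"rz":0,"gripper":-0.05},{"dx":0,"dy":0,"dz":-8,"rx":0,"ry":0,"rz":0,"gripper":-0.5},{"dx":0,"dy":0,"dz":-11.5,"rx":0,"ry":0,"rz":0,"gripper":-0.5},{"dx":0,"dy":0,"dz":-11.5,"rx":0,"ry":0,"rz":0,"gripper":-0.5},{"dx":0,"dy":0,"dz":-11.5,"rx":0,"ry":0,"rz":0,"gripper":-0.5}])

```text
t: 27.12
ee_pos: [0.6042, -0.054, 0.1384]
eef_rot: [0.002, 0.713, 0.701, 0.002]
ft_force: [-1.3, -0.6, -0.6]
grip_width: 0.064
grasp_force: 0.0
```

Run:
```python
from m3 import *
s=env.observe();print(s["ee_pos"],move(s,.48,-.235,.2,75))
w=env.grab_frame("wrist");cv2.imwrite("pics/w11.png",w)
```

```text
[ 0.60415564 -0.0540213   0.13842851] (array([-18.31, -12.08,  -6.21]), array([ 0.35,  0.02, 14.05]))
```

move_arm(series=[{"dx":-18,"dy":-12,"dz":-6,"rx":0,"ry":0,"rz":28,"gripper":-0.5},{"dx":-18,"dy":-12,"dz":-6,"rx":0,"ry":0,"rz":28,"gripper":-0.5},{"dx":-18,"dy":-12,"dz":-6,"rx":0,"ry":0,"rz":28,"gripper":-0.5},{"dx":-18,"dy":-12,"dz":-6,"rx":0,"ry":0,"rz":28,"gripper":-0.5},{"dx":-18,"dy":-12,"dz":-6,"rx":0,"ry":0,"rz":28,"gripper":-0.5},{"dx":-18,"dy":-12,"dz":-6,"rx":0,"ry":0,"rz":28,"gripper":-0.5},{"dx":-18,"dy":-12,"dz":-6,"rx":0,"ry":0,"rz":28,"gripper":-0.5},{"dx":-18,"dy":-12,"dz":-6,"rx":0,"ry":0,"rz":28,"gripper":-0.5},{"dx":-18,"dy":-12,"dz":-6,"rx":0,"ry":0,"rz":28,"gripper":-0.5}])

```text
t: 27.92
ee_pos: [0.4786, -0.2304, 0.1924]
eef_rot: [-0.002, 0.861, 0.508, -0.001]
ft_force: [0.0, -0.3, 0.3]
grip_width: 0.0642
grasp_force: 0.0
```

Run:
```python
from m3 import *
s=env.observe();print(s["ee_pos"],yaw(s)[0])
w=env.grab_frame("wrist");cv2.imwrite("pics/w12.png",w);np.savez("w12.npz",q=s["eef_rot"],p=s["ee_pos"])
pw=cam("wrist",s);u,v=proj(pw,[.437,-.161,.022])[0].astype(int);print(u,v)
print(cv2.cvtColor(w,cv2.COLOR_BGR2HSV)[v-44:v+44:4,u,2])
for t in (170,185,195): meas("pics/w12.png","w12.npz",[("block %d"%t,(int(u),int(v)),.022,t,40)])
print(move(s,.4365,-.161,.1,61.4))
```

```text
[ 0.47858493 -0.23039533  0.19238136] 61.056973318042374
254 144
[167 166 166 169 165 149 147 184 216 215 215 216 216 215 215 214 117 165
 162 168 163 163]
block 170 [435.3, -160.5, 34.8, 36.1, 61.0]
block 185 [435.6, -160.6, 34.3, 34.1, 58.4]
block 195 [435.7, -160.9, 33.8, 33.9, 59.6]
(array([ 4.03, -7.  ,  9.28]), array([-0.28, -0.06, -0.34]))
```

move_arm(series=[{"dx":1.8,"dy":-3.3,"dz":2,"rx":0,"ry":0,"rz":0,"gripper":-0.5},{"dx":3.6,"dy":-6.5,"dz":5,"rx":-0.3,"ry":0,"rz":0,"gripper":-0.5},{"dx":4.05,"dy":-7,"dz":9,"rx":-0.3,"ry":0,"rz":0,"gripper":-0.5},{"dx":4.05,"dy":-7,"dz":11,"rx":-0.3,"ry":0,"rz":0,"gripper":-0.5},{"dx":4.05,"dy":-7,"dz":13,"rx":-0.3,"ry":0,"rz":0,"gripper":-0.5},{"dx":4.05,"dy":-7,"dz":13,"rx":-0.3,"ry":0,"rz":0,"gripper":-0.5},{"dx":4.05,"dy":-7,"dz":13,"rx":-0.3,"ry":0,"rz":0,"gripper":-0.5}])

```text
t: 28.55
ee_pos: [0.4366, -0.1605, 0.063]
eef_rot: [-0.0, 0.861, 0.509, 0.0]
ft_force: [-0.2, -0.2, 0.4]
grip_width: 0.0639
grasp_force: 0.0
```

Run:
```python
from m3 import *
s=env.observe();print(s["ee_pos"],yaw(s)[0],s["ft_force"],move(s,.4363,-.161,.002,60.7))
```

```text
[ 0.43659868 -0.16045431  0.06296889] 61.16272473784106 [-0.21860194 -0.1923537   0.40386332] (array([-0.06,  0.  ,  6.1 ]), array([-0.02, -0.02,  0.46]))
```

move_arm(series=[{"dx":-0.05,"dy":0,"dz":2.5,"rx":0,"ry":0,"rz":0.4,"gripper":-0.5},{"dx":-0.05,"dy":0,"dz":4.5,"rx":0,"ry":0,"rz":0.4,"gripper":-0.5},{"dx":-0.05,"dy":0,"dz":5.5,"rx":0,"ry":0,"rz":0.4,"gripper":-0.5},{"dx":-0.05,"dy":0,"dz":5.9,"rx":0,"ry":0,"rz":0.4,"gripper":-0.5},{"dx":-0.05,"dy":0,"dz":6,"rx":0,"ry":0,"rz":0.4,"gripper":-0.5},{"dx":-0.05,"dy":0,"dz":6,"rx":0,"ry":0,"rz":0.4,"gripper":-0.5},{"dx":-0.05,"dy":0,"dz":6,"rx":0,"ry":0,"rz":0.4,"gripper":-0.1},{"dx":-0.05,"dy":0,"dz":6,"rx":0,"ry":0,"rz":0.4,"gripper":0.1},{"dx":-0.05,"dy":0,"dz":6,"rx":0,"ry":0,"rz":0.4,"gripper":1},{"dx":-0.05,"dy":0,"dz":6,"rx":0,"ry":0,"rz":0.4,"gripper":1},{"dx":-0.05,"dy":0,"dz":6,"rx":0,"ry":0,"rz":0.4,"gripper":1},{"dx":-0.05,"dy":0,"dz":6,"rx":0,"ry":0,"rz":0.4,"gripper":1}])

```text
t: 29.55
ee_pos: [0.4383, -0.1634, 0.0057]
eef_rot: [0.003, 0.863, 0.505, 0.002]
ft_force: [-1.0, -0.2, 6.8]
grip_width: 0.0345
grasp_force: 61.2
```

Run:
```python
from m3 import *
s=env.observe();print(s["ee_pos"],yaw(s)[0],s["grip_width"],s["grasp_force"],s["ft_force"]);z=s["ee_pos"][2]
y=-29;print(move(s,.6025+.017*y/1000,-.0823+y/1000,z+.08,89), "zfloor",z+.005)
```

```text
[ 0.43831558 -0.16337705  0.00568574] 60.64652154130189 0.0345399846974045 61.19516372680664 [-0.96675538 -0.19688439  6.8284151 ]
(array([12.56, 11.76, -7.93]), array([  0.35,   0.1 , -28.35])) zfloor 0.010685742891007755
```

move_arm(series=[{"dx":0,"dy":0,"dz":-1,"rx":0,"ry":0,"rz":0,"gripper":1},{"dx":0,"dy":0,"dz":-4,"rx":0,"ry":0,"rz":0,"gripper":1},{"dx":0,"dy":0,"dz":-7.5,"rx":0,"ry":0,"rz":0,"gripper":1},{"dx":2.5,"dy":2.5,"dz":-8,"rx":0,"ry":0,"rz":-6,"gripper":1},{"dx":5,"dy":5,"dz":-8,"rx":0,"ry":0,"rz":-12,"gripper":1},{"dx":7.5,"dy":7.5,"dz":-8,"rx":0,"ry":0,"rz":-18,"gripper":1},{"dx":10,"dy":10,"dz":-8,"rx":0,"ry":0,"rz":-24,"gripper":1},{"dx":12.5,"dy":11.8,"dz":-8,"rx":0,"ry":0,"rz":-28.3,"gripper":1},{"dx":12.5,"dy":11.8,"dz":-8,"rx":0,"ry":0,"rz":-28.3,"gripper":1},{"dx":12.5,"dy":11.8,"dz":-8,"rx":0,"ry":0,"rz":-28.3,"gripper":1},{"dx":12.5,"dy":11.8,"dz":-7,"rx":0,"ry":0,"rz":-28.3,"gripper":1}])

```text
t: 30.47
ee_pos: [0.6017, -0.1116, 0.0762]
eef_rot: [0.003, 0.714, 0.701, 0.001]
ft_force: [0.0, -1.1, -0.5]
grip_width: 0.0347
grasp_force: 60.5
```

Run:
```python
from m3 import *
s=env.observe();print(s["ee_pos"],yaw(s)[0],s["grip_width"],move(s,.602,-.1115,.012,89))
w=env.grab_frame("wrist");cv2.imwrite("pics/w13.png",w);np.savez("w13.npz",q=s["eef_rot"],p=s["ee_pos"])
```

```text
[ 0.60174323 -0.11164988  0.07621138] 88.94708167998797 0.03467391544230559 (array([ 0.03, -0.01,  6.42]), array([ 0.32,  0.16, -0.05]))
```

View pics/w13.png

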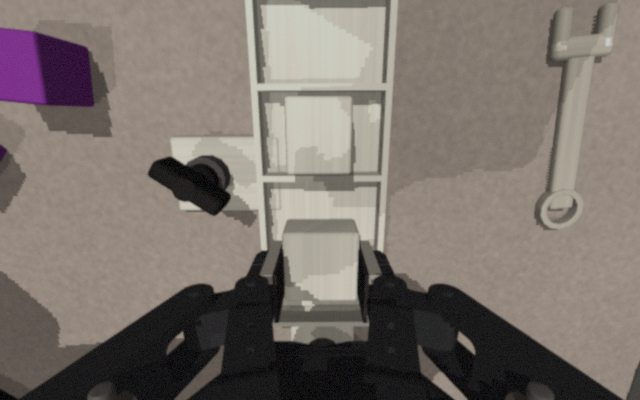

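The wrist view shows tall standing inside its compartment at (319,135) and the block held over the next one, clear of the walls. I've used all 14 pictures, so from here I'll work by numbers.

move_arm(series=[{"dx":0.03,"dy":0,"dz":2.5,"rx":0.3,"ry":0,"rz":0,"gripper":1},{"dx":0.03,"dy":0,"dz":4.5,"rx":0.3,"ry":0,"rz":0,"gripper":1},{"dx":0.03,"dy":0,"dz":5.6,"rx":0.3,"ry":0,"rz":0,"gripper":1},{"dx":0.03,"dy":0,"dz":6.1,"rx":0.3,"ry":0,"rz":0,"gripper":1},{"dx":0.03,"dy":0,"dz":6.4,"rx":0.3,"ry":0,"rz":0,"gripper":1},{"dx":0.03,"dy":0,"dz":6.6,"rx":0.3,"ry":0,"rz":0,"gripper":1},{"dx":0.03,"dy":0,"dz":6.6,"rx":0.3,"ry":0,"rz":0,"gripper":1}])

```text
t: 31.1
ee_pos: [0.6013, -0.1118, 0.0108]
eef_rot: [-0.0, 0.714, 0.7, -0.001]
ft_force: [-2.3, 0.0, 4.6]
grip_width: 0.0344
grasp_force: 61.1
```

Run:
```python
from m3 import *
s=env.observe();print(s["ee_pos"],yaw(s)[0],s["grip_width"],s["ft_force"])
```

```text
[ 0.6013212  -0.11177739  0.01082517] 88.91497038683352 0.03437313714123642 [-2.28678656  0.04292572  4.59555184]
```

move_arm(series=[{"dx":0,"dy":0,"dz":0,"rx":0,"ry":0,"rz":0,"gripper":0.1},{"dx":0,"dy":0,"dz":0,"rx":0,"ry":0,"rz":0,"gripper":0},{"dx":0,"dy":0,"dz":0,"rx":0,"ry":0,"rz":0,"gripper":0},{"dx":0,"dy":0,"dz":-1,"rx":0,"ry":0,"rz":0,"gripper":0},{"dx":0,"dy":0,"dz":-4,"rx":0,"ry":0,"rz":0,"gripper":0},{"dx":0,"dy":0,"dz":-8,"rx":0,"ry":0,"rz":0,"gripper":-0.5},{"dx":0,"dy":0,"dz":-12,"rx":0,"ry":0,"rz":0,"gripper":-0.5},{"dx":-23.8,"dy":-13.5,"dz":-18,"rx":0,"ry":0,"rz":0,"gripper":-0.5},{"dx":-23.8,"dy":-13.5,"dz":-18,"rx":0,"ry":0,"rz":0,"gripper":-0.5},{"dx":-23.8,"dy":-13.5,"dz":-18,"rx":0,"ry":0,"rz":0,"gripper":-0.5},{"dx":-23.8,"dy":-13.5,"dz":-18,"rx":0,"ry":0,"rz":0,"gripper":-0.5},{"dx":-23.8,"dy":-13.5,"dz":-18,"rx":0,"ry":0,"rz":0,"gripper":-0.5},{"dx":-23.8,"dy":-13.5,"dz":-18,"rx":0,"ry":0,"rz":0,"gripper":-0.5},{"dx":-23.8,"dy":-13.5,"dz":-18,"rx":0,"ry":0,"rz":0,"gripper":-0.5},{"dx":-23.8,"dy":-13.5,"dz":-18,"rx":0,"ry":0,"rz":0,"gripper":-0.5},{"dx":-23.8,"dy":-13.5,"dz":-18,"rx":0,"ry":0,"rz":0,"gripper":-0.5},{"dx":-23.8,"dy":-13.5,"dz":-18,"rx":0,"ry":0,"rz":0,"gripper":-0.5}])

```text
t: 32.52
ee_pos: [0.4623, -0.346, 0.1895]
eef_rot: [-0.0, 0.714, 0.7, -0.001]
ft_force: [-1.0, 0.2, 0.6]
grip_width: 0.0641
grasp_force: 0.0
```

Run:
```python
from m3 import *
s=env.observe();print(s["ee_pos"],yaw(s)[0])
w=env.grab_frame("wrist");cv2.imwrite("pics/w14.png",w);np.savez("w14.npz",q=s["eef_rot"],p=s["ee_pos"])
pw=cam("wrist",s);u,v=proj(pw,[.4493,-.275,.03])[0].astype(int);print(u,v)
V=cv2.cvtColor(w,cv2.COLOR_BGR2HSV)[...,2];print(V[max(0,v-44):v+44:4,u],V[v,u-44:u+44:4])
for t in (125,140,155,170,185,195):
    try: meas("pics/w14.png","w14.npz",[("rod %d"%t,(int(u),int(v)),.03,t,40)])
    except Exception as e: print(t,"none")
```

```text
[ 0.46229987 -0.34598581  0.18954457] 88.92278161465443
307 114
[178 180 181 176 171 175 177 229 227 227 227 229 225 227 230 229 125 116
 119 175 175 177] [176 178 177 177 182 173 174 230 229 227 227 229 226 230 231 226 150 154
 178 178 176 181]
rod 125 [448.0, -275.0, 73.5, 79.3, 88.9]
rod 140 [448.0, -275.0, 73.5, 79.3, 88.9]
rod 155 [448.0, -275.0, 73.5, 79.3, 88.9]
rod 170 [448.0, -275.0, 73.5, 79.3, 88.9]
rod 185 [448.5, -273.5, 35.0, 35.2, 62.8]
rod 195 [448.5, -273.5, 33.4, 34.0, 88.9]
```

Run:
```python
from m3 import *
s=env.observe();print(move(s,.449,-.2743,.06,89))
```

```text
(array([ 7.1 , -1.45, 12.92]), array([-0.13,  0.05, -0.01]))
```

move_arm(series=[{"dx":3.5,"dy":-0.7,"dz":2,"rx":0,"ry":0,"rz":0,"gripper":-0.5},{"dx":6.8,"dy":-1.4,"dz":5,"rx":0,"ry":0,"rz":0,"gripper":-0.5},{"dx":7.1,"dy":-1.45,"dz":9,"rx":0,"ry":0,"rz":0,"gripper":-0.5},{"dx":7.1,"dy":-1.45,"dz":11,"rx":0,"ry":0,"rz":0,"gripper":-0.5},{"dx":7.1,"dy":-1.45,"dz":12.9,"rx":0,"ry":0,"rz":0,"gripper":-0.5},{"dx":7.1,"dy":-1.45,"dz":12.9,"rx":0,"ry":0,"rz":0,"gripper":-0.5},{"dx":7.1,"dy":-1.45,"dz":12.9,"rx":0,"ry":0,"rz":0,"gripper":-0.5}])

```text
t: 33.15
ee_pos: [0.4486, -0.2735, 0.0593]
eef_rot: [-0.002, 0.713, 0.701, -0.001]
ft_force: [-0.7, 0.4, 0.1]
grip_width: 0.0639
grasp_force: 0.0
```

Run:
```python
from m3 import *
s=env.observe();print(s["ee_pos"],yaw(s)[0],move(s,.449,-.2743,.007,89))
```

```text
[ 0.44864439 -0.27349466  0.05926159] 89.06846928050683 (array([-0.08,  0.06,  5.23]), array([-0.26, -0.03,  0.07]))
```

move_arm(series=[{"dx":-0.08,"dy":0.06,"dz":2.5,"rx":-0.2,"ry":0,"rz":0,"gripper":-0.5},{"dx":-0.08,"dy":0.06,"dz":4.2,"rx":-0.2,"ry":0,"rz":0,"gripper":-0.5},{"dx":-0.08,"dy":0.06,"dz":4.9,"rx":-0.2,"ry":0,"rz":0,"gripper":-0.5},{"dx":-0.08,"dy":0.06,"dz":5.2,"rx":-0.2,"ry":0,"rz":0,"gripper":-0.5},{"dx":-0.08,"dy":0.06,"dz":5.2,"rx":-0.2,"ry":0,"rz":0,"gripper":-0.5},{"dx":-0.08,"dy":0.06,"dz":5.2,"rx":-0.2,"ry":0,"rz":0,"gripper":-0.5},{"dx":-0.08,"dy":0.06,"dz":5.2,"rx":-0.2,"ry":0,"rz":0,"gripper":-0.1},{"dx":-0.08,"dy":0.06,"dz":5.2,"rx":-0.2,"ry":0,"rz":0,"gripper":0.1},{"dx":-0.08,"dy":0.06,"dz":5.2,"rx":-0.2,"ry":0,"rz":0,"gripper":1},{"dx":-0.08,"dy":0.06,"dz":5.2,"rx":-0.2,"ry":0,"rz":0,"gripper":1},{"dx":-0.08,"dy":0.06,"dz":5.2,"rx":-0.2,"ry":0,"rz":0,"gripper":1},{"dx":-0.08,"dy":0.06,"dz":5.2,"rx":-0.2,"ry":0,"rz":0,"gripper":1}])

```text
t: 34.15
ee_pos: [0.4502, -0.2771, 0.0097]
eef_rot: [0.002, 0.714, 0.701, -0.0]
ft_force: [-1.1, 0.3, 5.7]
grip_width: 0.0339
grasp_force: 59.8
```

Run:
```python
from m3 import *
s=env.observe();print(s["ee_pos"],yaw(s)[0],s["grip_width"],s["grasp_force"],s["ft_force"]);z=s["ee_pos"][2]
y=-87;print(move(s,.6025+.017*y/1000,-.0823+y/1000,z+.08,89), "zfloor",z+.005)
```

```text
[ 0.45023847 -0.27706305  0.00974015] 88.94640366373068 0.03389135231145753 59.82164204120636 [-1.06660301  0.32978693  5.7257259 ]
(array([11.03, 14.9 , -7.99]), array([ 0.18,  0.18, -0.05])) zfloor 0.014740149404638702
```

move_arm(series=[{"dx":0,"dy":0,"dz":-1,"rx":0,"ry":0,"rz":0,"gripper":1},{"dx":0,"dy":0,"dz":-4,"rx":0,"ry":0,"rz":0,"gripper":1},{"dx":0,"dy":0,"dz":-7.5,"rx":0,"ry":0,"rz":0,"gripper":1},{"dx":2.2,"dy":3,"dz":-8,"rx":0,"ry":0,"rz":0,"gripper":1},{"dx":4.4,"dy":6,"dz":-8,"rx":0,"ry":0,"rz":0,"gripper":1},{"dx":6.6,"dy":9,"dz":-8,"rx":0,"ry":0,"rz":0,"gripper":1},{"dx":8.8,"dy":12,"dz":-8,"rx":0,"ry":0,"rz":0,"gripper":1},{"dx":11,"dy":14.9,"dz":-8,"rx":0,"ry":0,"rz":0,"gripper":1},{"dx":11,"dy":14.9,"dz":-8,"rx":0,"ry":0,"rz":0,"gripper":1},{"dx":11,"dy":14.9,"dz":-8,"rx":0,"ry":0,"rz":0,"gripper":1},{"dx":11,"dy":14.9,"dz":-7,"rx":0,"ry":0,"rz":0,"gripper":1}])

```text
t: 35.07
ee_pos: [0.6012, -0.1693, 0.08]
eef_rot: [0.003, 0.713, 0.701, 0.0]
ft_force: [-0.8, -0.9, -0.5]
grip_width: 0.034
grasp_force: 60.2
```

Run:
```python
from m3 import *
s=env.observe();print(s["ee_pos"],yaw(s)[0],s["grip_width"],move(s,.601,-.1693,.0147,89))
```

```text
[ 0.60118962 -0.16928881  0.07998346] 88.99197711351364 0.03398927675402219 (array([ 0.02, -0.05,  6.53]), array([ 0.25,  0.19, -0.01]))
```

move_arm(series=[{"dx":0,"dy":0,"dz":2.5,"rx":0.25,"ry":0.1,"rz":0,"gripper":1},{"dx":0,"dy":0,"dz":4.5,"rx":0.25,"ry":0.1,"rz":0,"gripper":1},{"dx":0,"dy":0,"dz":5.6,"rx":0.25,"ry":0.1,"rz":0,"gripper":1},{"dx":0,"dy":0,"dz":6.2,"rx":0.25,"ry":0.1,"rz":0,"gripper":1},{"dx":0,"dy":0,"dz":6.5,"rx":0.25,"ry":0.1,"rz":0,"gripper":1},{"dx":0,"dy":0,"dz":6.7,"rx":0.25,"ry":0.1,"rz":0,"gripper":1},{"dx":0,"dy":0,"dz":6.7,"rx":0.25,"ry":0.1,"rz":0,"gripper":1}])

```text
t: 35.65
ee_pos: [0.5999, -0.1699, 0.0148]
eef_rot: [-0.002, 0.714, 0.7, -0.002]
ft_force: [-7.0, 1.8, 13.6]
grip_width: 0.0338
grasp_force: 61.3
```

Run:
```python
from m3 import *
s=env.observe();print(s["ee_pos"],yaw(s)[0],s["grip_width"],s["ft_force"])
```

```text
[ 0.59987718 -0.16986477  0.01476576] 88.91053753759269 0.033805318100478016 [-6.99377557  1.79789998 13.60176581]
```

move_arm(series=[{"dx":0,"dy":0,"dz":0,"rx":0,"ry":0,"rz":0,"gripper":0.1},{"dx":0,"dy":0,"dz":0,"rx":0,"ry":0,"rz":0,"gripper":0},{"dx":0,"dy":0,"dz":0,"rx":0,"ry":0,"rz":0,"gripper":0},{"dx":0,"dy":0,"dz":-1,"rx":0,"ry":0,"rz":0,"gripper":0},{"dx":0,"dy":0,"dz":-4,"rx":0,"ry":0,"rz":0,"gripper":0},{"dx":0,"dy":0,"dz":-8,"rx":0,"ry":0,"rz":0,"gripper":0},{"dx":0,"dy":0,"dz":-12,"rx":0,"ry":0,"rz":0,"gripper":-0.5},{"dx":8.5,"dy":1,"dz":-28,"rx":0,"ry":0,"rz":-90,"gripper":-0.5},{"dx":8.5,"dy":1,"dz":-28,"rx":0,"ry":0,"rz":-90,"gripper":-0.5},{"dx":8.5,"dy":1,"dz":-28,"rx":0,"ry":0,"rz":-90,"gripper":-0.5},{"dx":8.5,"dy":1,"dz":-28,"rx":0,"ry":0,"rz":-90,"gripper":-0.5},{"dx":8.5,"dy":1,"dz":-28,"rx":0,"ry":0,"rz":-90,"gripper":-0.5},{"dx":8.5,"dy":1,"dz":-28,"rx":0,"ry":0,"rz":-90,"gripper":-0.5},{"dx":8.5,"dy":1,"dz":-28,"rx":0,"ry":0,"rz":-90,"gripper":-0.5},{"dx":8.5,"dy":1,"dz":-28,"rx":0,"ry":0,"rz":-90,"gripper":-0.5},{"dx":8.5,"dy":1,"dz":-28,"rx":0,"ry":0,"rz":-90,"gripper":-0.5},{"dx":8.5,"dy":1,"dz":-28,"rx":0,"ry":0,"rz":-90,"gripper":-0.5},{"dx":8.5,"dy":1,"dz":-28,"rx":0,"ry":0,"rz":-90,"gripper":-0.5},{"dx":8.5,"dy":1,"dz":-28,"rx":0,"ry":0,"rz":-90,"gripper":-0.5},{"dx":8.5,"dy":1,"dz":-28,"rx":0,"ry":0,"rz":-90,"gripper":-0.5}])

```text
t: 37.32
ee_pos: [0.6125, -0.0842, 0.2917]
eef_rot: [-0.001, 0.007, 1.0, 0.0]
ft_force: [0.4, -0.5, 0.7]
grip_width: 0.064
grasp_force: 0.0
```

```bash
cat > wing.py <<'E'
from m3 import *
def wing(w,pw,X,t=38,r=26):
    """wing top-face orientation: darkest blob near its projected centre; the flat top is found as the elongated hull"""
    u,v=proj(pw,[X[0],X[1],.0495])[0].astype(int)
    g=cv2.cvtColor(w,cv2.COLOR_BGR2GRAY);f=np.zeros_like(g);f[max(0,v-r):v+r,max(0,u-r):u+r]=255
    m=cv2.bitwise_and(cv2.inRange(g,0,t),f)
    c=max(cv2.findContours(m,0,1)[0],key=cv2.contourArea)[:,0].astype(float)
    return (int(u),int(v)),rect(pw,c,.0495)
E
python3 - <<'E'
from wing import *
s=env.observe();print(s["ee_pos"],yaw(s)[0])
w=env.grab_frame("wrist");cv2.imwrite("pics/w15.png",w);np.savez("w15.npz",q=s["eef_rot"],p=s["ee_pos"]);pw=cam("wrist",s)
for n,X in [("L",(.6052,.0727)),("R",(.5999,-.2373)),("F",(.5225,-.0809))]:
    for t in (25,32,40): print(n,t,wing(w,pw,X,t))
# holders in rack
for n,X,h in [("tall",(.602,-.0535),.045),("block",(.602,-.1115),.027),("rod",(.601,-.1695),.035)]:
    u,v=proj(pw,[*X,h])[0].astype(int);print(n,u,v,cv2.cvtColor(w,cv2.COLOR_BGR2GRAY)[v,u-36:u+37:4])
E
```

```text
[ 0.61249855 -0.08424513  0.29170762] 179.24987510295506
L 25 ((441, 165), [598.6, 62.7, 15.5, 39.7, 54.7])
L 32 ((441, 165), [600.6, 63.9, 20.3, 39.8, 65.7])
L 40 ((441, 165), [600.2, 65.8, 25.2, 42.0, 57.0])
R 25 ((201, 164), [595.3, -222.0, 8.9, 26.4, 62.1])
R 32 ((201, 164), [600.2, -231.8, 18.2, 44.4, 41.3])
R 40 ((201, 164), [600.2, -232.4, 19.1, 47.2, 41.8])
F 25 ((321, 99), [522.6, -88.5, 1.2, 2.3, 89.0])
F 32 ((321, 99), [518.4, -85.2, 5.2, 17.8, 56.2])
F 40 ((321, 99), [522.6, -81.1, 18.8, 39.2, 72.2])
tall 343 163 [203 205 133 140 135 131 207 207 207 205 207 207 209 207 189 207 210 211
 210]
block 299 162 [202 202 175 131 198 119 143 203 203 204 204 204 204 134 140 135 132 207
 208]
rod 256 163 [ 72 178 189 189 168 147 129 208 207 203 203 202 203 142 119 203 119 153
 202]
```

Run:
```python
from m3 import *
s=env.observe();print(move(s,.662,.033,.18,145))
```

```text
(array([-4.83, 11.79, 11.16]), array([-0.05, -0.15, 34.29]))
```

move_arm(series=[{"dx":-4.8,"dy":11.8,"dz":11,"rx":0,"ry":0,"rz":34.3,"gripper":-0.2},{"dx":-4.8,"dy":11.8,"dz":11,"rx":0,"ry":0,"rz":34.3,"gripper":-0.2},{"dx":-4.8,"dy":11.8,"dz":11,"rx":0,"ry":0,"rz":34.3,"gripper":-0.2},{"dx":-4.8,"dy":11.8,"dz":11,"rx":0,"ry":0,"rz":34.3,"gripper":-0.2},{"dx":-4.8,"dy":11.8,"dz":11,"rx":0,"ry":0,"rz":34.3,"gripper":-0.2},{"dx":-4.8,"dy":11.8,"dz":11,"rx":0,"ry":0,"rz":34.3,"gripper":-0.2},{"dx":-4.8,"dy":11.8,"dz":11,"rx":0,"ry":0,"rz":34.3,"gripper":-0.2},{"dx":-4.8,"dy":11.8,"dz":11,"rx":0,"ry":0,"rz":34.3,"gripper":-0.2},{"dx":-4.8,"dy":11.8,"dz":11,"rx":0,"ry":0,"rz":34.3,"gripper":-0.2}])

```text
t: 38.12
ee_pos: [0.6633, 0.0318, 0.1833]
eef_rot: [0.0, 0.304, 0.953, -0.0]
ft_force: [0.4, -0.2, 0.6]
grip_width: 0.0513
grasp_force: 0.0
```

```bash
cat >> wing.py <<'E'
def look(n,X,ts=(35,45,55),r=40):
    s=env.observe();w=env.grab_frame("wrist");cv2.imwrite(f"pics/wing{n}_{s['t']:.1f}.png",w);pw=cam("wrist",s)
    print(n,s["ee_pos"].round(4),round(yaw(s)[0],2))
    for t in ts: print(t,wing(w,pw,X,t,r))
    return s,w,pw
E
python3 - <<'E'
from wing import *
look("L",(.6052,.0727))
E
```

```text
L [0.6633 0.0318 0.1833] 144.63
35 ((320, 115), [606.4, 71.2, 17.8, 36.8, 54.1])
45 ((320, 115), [604.4, 72.7, 19.2, 42.5, 44.0])
55 ((320, 115), [603.8, 72.6, 20.5, 42.6, 54.7])
```

```bash
cat >> wing.py <<'E'
def ang(w,pw,X,t=45,lo=14,hi=25):
    u,v=proj(pw,[X[0],X[1],.0495])[0].astype(int);g=cv2.cvtColor(w,cv2.COLOR_BGR2GRAY)
    yy,xx=np.mgrid[v-50:v+50,u-50:u+50];xx,yy=xx.ravel(),yy.ravel()
    ok=(xx>=0)&(yy>=0)&(xx<640)&(yy<400);xx,yy=xx[ok],yy[ok];k=g[yy,xx]<t
    P=ray(pw,np.c_[xx[k],yy[k]],.0495)[:,:2]*1000-np.array(X)*1000;r=np.hypot(*P.T);
    Q=P[(r>lo)&(r<hi)];a=np.arctan2(Q[:,1],Q[:,0]);h=np.degrees(np.angle(np.exp(2j*a).mean()))/2
    d=np.array([np.cos(np.radians(h)),np.sin(np.radians(h))])
    A=Q[Q@d>0].mean(0);B=Q[Q@d<0].mean(0);h2=np.degrees(np.arctan2(*(A-B)[::-1]))
    return round(h%180,1),round(h2%180,1),((A+B)/2).round(1),len(Q),round(abs(np.exp(2j*a).mean()),2)
E
python3 - <<'E'
from wing import *
import glob
s=env.observe();pw=cam("wrist",s);w=cv2.imread(sorted(glob.glob("pics/wingL*"))[-1])
for t in (35,45,55): print(ang(w,pw,(.6045,.0725),t))
s=env.observe();print(move(s,.605,.0725,.1,145))
E
```

```text
(np.float64(141.9), np.float64(141.6), array([0.1, 0.2]), 63, np.float64(0.95))
(np.float64(142.7), np.float64(142.7), array([-0.1,  0.2]), 175, np.float64(0.95))
(np.float64(142.2), np.float64(142.3), array([-0.1,  0.4]), 189, np.float64(0.95))
(array([ 7.11, -0.05,  8.32]), array([-0.01,  0.02, -0.39]))
```

move_arm(series=[{"dx":3.5,"dy":0,"dz":3,"rx":0,"ry":0,"rz":2.2,"gripper":0.2},{"dx":7.1,"dy":-0.05,"dz":6,"rx":0,"ry":0,"rz":2.2,"gripper":0.2},{"dx":7.1,"dy":-0.05,"dz":9,"rx":0,"ry":0,"rz":2.2,"gripper":0.2},{"dx":7.1,"dy":-0.05,"dz":9,"rx":0,"ry":0,"rz":2.2,"gripper":0.2},{"dx":7.1,"dy":-0.05,"dz":9,"rx":0,"ry":0,"rz":2.2,"gripper":0.2}])

```text
t: 38.58
ee_pos: [0.6028, 0.0732, 0.0904]
eef_rot: [-0.003, 0.322, 0.947, -0.001]
ft_force: [0.6, 0.6, 0.6]
grip_width: 0.0343
grasp_force: 0.0
```

Run:
```python
from m3 import *
s=env.observe();print(s["ee_pos"],s["grip_width"],move(s,.6045,.0728,.026,142.4),np.degrees(s["qpos"]))
```

```text
[0.60284854 0.07317429 0.09044871] 0.03429445181801562 (array([-0.18,  0.09,  6.44]), array([-0.21, -0.28,  0.06])) [-2.63654644e+00  1.68358808e+01  1.05614377e+02 -1.95409999e-02
  5.78985032e+01 -5.50847484e+01]
```

move_arm(series=[{"dx":-0.15,"dy":0.08,"dz":3,"rx":-0.2,"ry":-0.2,"rz":0,"gripper":0.2},{"dx":-0.15,"dy":0.08,"dz":5,"rx":-0.2,"ry":-0.2,"rz":0,"gripper":0.2},{"dx":-0.15,"dy":0.08,"dz":6.1,"rx":-0.2,"ry":-0.2,"rz":0,"gripper":0.2},{"dx":-0.15,"dy":0.08,"dz":6.4,"rx":-0.2,"ry":-0.2,"rz":0,"gripper":0.2},{"dx":-0.15,"dy":0.08,"dz":6.4,"rx":-0.2,"ry":-0.2,"rz":0,"gripper":0.2},{"dx":-0.15,"dy":0.08,"dz":6.4,"rx":-0.2,"ry":-0.2,"rz":0,"gripper":0.2},{"dx":-0.15,"dy":0.08,"dz":6.4,"rx":-0.2,"ry":-0.2,"rz":0,"gripper":0.5},{"dx":-0.15,"dy":0.08,"dz":6.4,"rx":-0.2,"ry":-0.2,"rz":0,"gripper":0.7},{"dx":-0.15,"dy":0.08,"dz":6.4,"rx":-0.2,"ry":-0.2,"rz":0,"gripper":1},{"dx":-0.15,"dy":0.08,"dz":6.4,"rx":-0.2,"ry":-0.2,"rz":0,"gripper":1},{"dx":-0.15,"dy":0.08,"dz":6.4,"rx":-0.2,"ry":-0.2,"rz":0,"gripper":1}])

```text
t: 39.5
ee_pos: [0.6067, 0.0721, 0.0301]
eef_rot: [0.002, 0.321, 0.947, -0.0]
ft_force: [-3.3, -3.9, 6.6]
grip_width: 0.0107
grasp_force: 61.2
```

Run:
```python
from m3 import *
s=env.observe();print(s["ee_pos"],yaw(s)[0],s["grip_width"],s["grasp_force"],s["ft_force"],s["torque"],move(s,.6045,.0728,.026,30))
```

```text
[0.60665328 0.07210799 0.0300552 ] 142.5272468561961 0.01070769926069963 61.23630435406109 [-3.25221082 -3.86864821  6.6253324 ] [-0.63602368  0.55706077  0.08275524] (array([ 0.21, -0.08,  0.4 ]), array([2.5000e-01, 1.0000e-01, 1.1253e+02]))
```

move_arm(series=[{"dx":0.1,"dy":-0.05,"dz":0,"rx":0,"ry":0,"rz":7,"gripper":1},{"dx":0.1,"dy":-0.05,"dz":0,"rx":0,"ry":0,"rz":14,"gripper":1},{"dx":0.1,"dy":-0.05,"dz":0,"rx":0,"ry":0,"rz":21,"gripper":1},{"dx":0.1,"dy":-0.05,"dz":0,"rx":0,"ry":0,"rz":28,"gripper":1},{"dx":0.1,"dy":-0.05,"dz":0,"rx":0,"ry":0,"rz":35,"gripper":1},{"dx":0.1,"dy":-0.05,"dz":0,"rx":0,"ry":0,"rz":42,"gripper":1},{"dx":0.1,"dy":-0.05,"dz":0,"rx":0,"ry":0,"rz":49,"gripper":1},{"dx":0.1,"dy":-0.05,"dz":0,"rx":0,"ry":0,"rz":56,"gripper":1},{"dx":0.1,"dy":-0.05,"dz":0,"rx":0,"ry":0,"rz":63,"gripper":1},{"dx":0.1,"dy":-0.05,"dz":0,"rx":0,"ry":0,"rz":70,"gripper":1},{"dx":0.1,"dy":-0.05,"dz":0,"rx":0,"ry":0,"rz":77,"gripper":1},{"dx":0.1,"dy":-0.05,"dz":0,"rx":0,"ry":0,"rz":84,"gripper":1},{"dx":0.1,"dy":-0.05,"dz":0,"rx":0,"ry":0,"rz":91,"gripper":1},{"dx":0.1,"dy":-0.05,"dz":0,"rx":0,"ry":0,"rz":98,"gripper":1},{"dx":0.1,"dy":-0.05,"dz":0,"rx":0,"ry":0,"rz":104,"gripper":1},{"dx":0.1,"dy":-0.05,"dz":0,"rx":0,"ry":0,"rz":108,"gripper":1},{"dx":0.1,"dy":-0.05,"dz":0,"rx":0,"ry":0,"rz":108,"gripper":1},{"dx":0.1,"dy":-0.05,"dz":0,"rx":0,"ry":0,"rz":108,"gripper":1}])

```text
t: 41.0
ee_pos: [0.6049, 0.0721, 0.03]
eef_rot: [0.001, 0.955, 0.296, 0.0]
ft_force: [-4.4, -4.8, 8.3]
grip_width: 0.011
grasp_force: 61.6
```

Run:
```python
from m3 import *
s=env.observe();print(s["ee_pos"],yaw(s)[0],s["grip_width"],s["grasp_force"],s["ft_force"],s["torque"])
```

```text
[0.6049188  0.07210539 0.03004227] 34.476637227855875 0.011015737669656913 61.615922804921865 [-4.37192829 -4.78799737  8.31186662] [-0.79085296  0.83800914 -0.13964027]
```

move_arm(series=[{"dx":0,"dy":0,"dz":0,"rx":0,"ry":0,"rz":2,"gripper":1},{"dx":0,"dy":0,"dz":0,"rx":0,"ry":0,"rz":4,"gripper":1},{"dx":0,"dy":0,"dz":0,"rx":0,"ry":0,"rz":5.5,"gripper":1},{"dx":0,"dy":0,"dz":0,"rx":0,"ry":0,"rz":7,"gripper":1},{"dx":0,"dy":0,"dz":0,"rx":0,"ry":0,"rz":8,"gripper":1},{"dx":0,"dy":0,"dz":0,"rx":0,"ry":0,"rz":8,"gripper":1},{"dx":0,"dy":0,"dz":0,"rx":0,"ry":0,"rz":8,"gripper":1}])

```text
t: 41.58
ee_pos: [0.6049, 0.0722, 0.0301]
eef_rot: [0.002, 0.973, 0.233, 0.0]
ft_force: [-5.7, -3.0, 8.7]
grip_width: 0.0106
grasp_force: 66.5
```

Run:
```python
from m3 import *
s=env.observe();print(s["ee_pos"],yaw(s)[0],s["grip_width"],s["grasp_force"],s["ft_force"],s["torque"])
```

```text
[0.60486501 0.07217224 0.03006836] 26.912727926029525 0.010608037826910641 66.45315757021308 [-5.68432044 -3.02488005  8.71134324] [-0.71041929  0.86317398  1.15116064]
```

move_arm(series=[{"dx":0,"dy":0,"dz":0,"rx":0,"ry":0,"rz":0,"gripper":0.4},{"dx":0,"dy":0,"dz":0,"rx":0,"ry":0,"rz":0,"gripper":0.2},{"dx":0,"dy":0,"dz":0,"rx":0,"ry":0,"rz":0,"gripper":0.2},{"dx":0,"dy":0,"dz":-3,"rx":0,"ry":0,"rz":0,"gripper":0.2},{"dx":0,"dy":0,"dz":-7,"rx":0,"ry":0,"rz":0,"gripper":0.2},{"dx":-3.5,"dy":0,"dz":-11,"rx":0,"ry":0,"rz":0,"gripper":0.2},{"dx":-7,"dy":0,"dz":-15,"rx":0,"ry":0,"rz":0,"gripper":0.2},{"dx":-7,"dy":0,"dz":-15,"rx":0,"ry":0,"rz":0,"gripper":0.2},{"dx":-7,"dy":0,"dz":-15,"rx":0,"ry":0,"rz":0,"gripper":0.2},{"dx":-7,"dy":0,"dz":-15,"rx":0,"ry":0,"rz":0,"gripper":0.2}])

```text
t: 42.42
ee_pos: [0.542, 0.0422, 0.1785]
eef_rot: [0.0, 0.974, 0.228, 0.003]
ft_force: [-0.4, 0.4, 0.3]
grip_width: 0.0344
grasp_force: 0.0
```

Run:
```python
from wing import *
s,w,pw=look("L",(.6045,.0728),())
for t in (35,45,55): print(ang(w,pw,(.6045,.0728),t))
print(move(s,.5225+.055,-.0815-.04,.18,144))
```

```text
L [0.542  0.0422 0.1785] 26.39
(np.float64(27.3), np.float64(29.6), array([ 0.2, -1.5]), 33, np.float64(0.96))
(np.float64(30.5), np.float64(30.3), array([-0.2,  0.4]), 183, np.float64(0.95))
(np.float64(30.3), np.float64(30.2), array([-0.2,  0.4]), 193, np.float64(0.95))
(array([-4.09, 16.24, -0.15]), array([ 3.7000e-01, -9.0000e-02, -1.1761e+02]))
```

L reads 30.3°, which is q ≈ 2.6, the stop. Next is the front knob.

move_arm(series=[{"dx":0,"dy":0,"dz":0,"rx":0,"ry":0,"rz":-7,"gripper":0.2},{"dx":0,"dy":1,"dz":0,"rx":0,"ry":0,"rz":-14,"gripper":0.2},{"dx":0,"dy":2,"dz":0,"rx":0,"ry":0,"rz":-21,"gripper":0.2},{"dx":-0.5,"dy":4,"dz":0,"rx":0,"ry":0,"rz":-28,"gripper":0.2},{"dx":-1,"dy":6,"dz":0,"rx":0,"ry":0,"rz":-35,"gripper":0.2},{"dx":-2,"dy":8,"dz":0,"rx":0,"ry":0,"rz":-42,"gripper":0.2},{"dx":-3,"dy":11,"dz":0,"rx":0,"ry":0,"rz":-49,"gripper":0.2},{"dx":-4,"dy":14,"dz":0,"rx":0,"ry":0,"rz":-56,"gripper":0.2},{"dx":-4.1,"dy":16.2,"dz":0,"rx":0,"ry":0,"rz":-63,"gripper":0.2},{"dx":-4.1,"dy":16.2,"dz":0,"rx":0,"ry":0,"rz":-70,"gripper":0.2},{"dx":-4.1,"dy":16.2,"dz":0,"rx":0,"ry":0,"rz":-77,"gripper":0.2},{"dx":-4.1,"dy":16.2,"dz":0,"rx":0,"ry":0,"rz":-84,"gripper":0.2},{"dx":-4.1,"dy":16.2,"dz":0,"rx":0,"ry":0,"rz":-91,"gripper":0.2},{"dx":-4.1,"dy":16.2,"dz":0,"rx":0,"ry":0,"rz":-98,"gripper":0.2},{"dx":-4.1,"dy":16.2,"dz":0,"rx":0,"ry":0,"rz":-105,"gripper":0.2},{"dx":-4.1,"dy":16.2,"dz":0,"rx":0,"ry":0,"rz":-112,"gripper":0.2},{"dx":-4.1,"dy":16.2,"dz":0,"rx":0,"ry":0,"rz":-117.5,"gripper":0.2},{"dx":-4.1,"dy":16.2,"dz":0,"rx":0,"ry":0,"rz":-117.5,"gripper":0.2},{"dx":-4.1,"dy":16.2,"dz":0,"rx":0,"ry":0,"rz":-117.5,"gripper":0.2}])

```text
t: 44.05
ee_pos: [0.5767, -0.1205, 0.1749]
eef_rot: [-0.001, 0.311, 0.951, 0.001]
ft_force: [-0.0, 0.3, 0.3]
grip_width: 0.0342
grasp_force: 0.0
```

Run:
```python
from wing import *
X=(.5225,-.081)
s,w,pw=look("F",X)
for t in (35,45,55): print(ang(w,pw,X,t))
print(move(s,*X,.1,143))
```

```text
F [ 0.5767 -0.1205  0.1749] 143.82
35 ((320, 121), [524.4, -81.8, 18.9, 35.7, 70.5])
45 ((320, 121), [521.8, -81.2, 19.1, 41.8, 53.8])
55 ((320, 121), [521.5, -81.0, 20.8, 42.6, 53.8])
(np.float64(143.9), np.float64(144.2), array([-0.1, -0.3]), 87, np.float64(0.95))
(np.float64(143.5), np.float64(143.4), array([-0.3, -0. ]), 185, np.float64(0.95))
(np.float64(143.7), np.float64(143.6), array([-0.4,  0. ]), 218, np.float64(0.94))
(array([ 6.69, -0.02,  7.5 ]), array([ 0.06, -0.13,  0.82]))
```

move_arm(series=[{"dx":3.5,"dy":0,"dz":3,"rx":0,"ry":0,"rz":0,"gripper":0.2},{"dx":6.7,"dy":0,"dz":5,"rx":0,"ry":0,"rz":0,"gripper":0.2},{"dx":6.7,"dy":0,"dz":7.5,"rx":0,"ry":0,"rz":0.2,"gripper":0.2},{"dx":6.7,"dy":0,"dz":8,"rx":0,"ry":0,"rz":0.2,"gripper":0.2},{"dx":6.7,"dy":0,"dz":11,"rx":0,"ry":0,"rz":0.2,"gripper":0.2},{"dx":6.7,"dy":0,"dz":13,"rx":0,"ry":0,"rz":0.2,"gripper":0.2},{"dx":6.7,"dy":0,"dz":14.3,"rx":0,"ry":0,"rz":0.2,"gripper":0.2},{"dx":6.7,"dy":0,"dz":14.8,"rx":0,"ry":0,"rz":0.2,"gripper":0.2},{"dx":6.7,"dy":0,"dz":14.8,"rx":0,"ry":0,"rz":0.2,"gripper":0.2},{"dx":6.7,"dy":0,"dz":14.8,"rx":0,"ry":0,"rz":0.2,"gripper":0.2}])

```text
t: 44.93
ee_pos: [0.5245, -0.0822, 0.0301]
eef_rot: [0.002, 0.311, 0.95, 0.001]
ft_force: [0.9, 0.5, -0.3]
grip_width: 0.0343
grasp_force: 0.0
```

Run:
```python
from m3 import *
s=env.observe();print(s["ee_pos"],yaw(s)[0],s["grip_width"],s["ft_force"],s["torque"],move(s,.5222,-.081,.027,143.6))
```

```text
[ 0.52445205 -0.08218103  0.03009512] 143.70460245732545 0.03434773211948955 [ 0.88415114  0.50820702 -0.33967471] [-0.00066183  0.00174055 -0.05741148] (array([ 0.25, -0.04,  0.31]), array([0.13, 0.17, 0.1 ]))
```

move_arm(series=[{"dx":0.2,"dy":-0.04,"dz":0.2,"rx":0.1,"ry":0.1,"rz":0,"gripper":0.2},{"dx":0.2,"dy":-0.04,"dz":0.2,"rx":0.1,"ry":0.1,"rz":0,"gripper":0.5},{"dx":0.2,"dy":-0.04,"dz":0.2,"rx":0.1,"ry":0.1,"rz":0,"gripper":0.7},{"dx":0.2,"dy":-0.04,"dz":0.2,"rx":0.1,"ry":0.1,"rz":0,"gripper":1},{"dx":0.2,"dy":-0.04,"dz":0.2,"rx":0.1,"ry":0.1,"rz":0,"gripper":1},{"dx":0.2,"dy":-0.04,"dz":0.2,"rx":0.1,"ry":0.1,"rz":0,"gripper":1}])

```text
t: 45.43
ee_pos: [0.5234, -0.0812, 0.03]
eef_rot: [0.002, 0.311, 0.95, 0.0]
ft_force: [-0.8, 1.7, 7.8]
grip_width: 0.0108
grasp_force: 65.4
```

move_arm(series=[{"dx":0,"dy":0,"dz":0,"rx":0,"ry":0,"rz":7,"gripper":1},{"dx":0,"dy":0,"dz":0,"rx":0,"ry":0,"rz":14,"gripper":1},{"dx":0,"dy":0,"dz":0,"rx":0,"ry":0,"rz":21,"gripper":1},{"dx":0,"dy":0,"dz":0,"rx":0,"ry":0,"rz":28,"gripper":1},{"dx":0,"dy":0,"dz":0,"rx":0,"ry":0,"rz":35,"gripper":1},{"dx":0,"dy":0,"dz":0,"rx":0,"ry":0,"rz":42,"gripper":1},{"dx":0,"dy":0,"dz":0,"rx":0,"ry":0,"rz":49,"gripper":1},{"dx":0,"dy":0,"dz":0,"rx":0,"ry":0,"rz":56,"gripper":1},{"dx":0,"dy":0,"dz":0,"rx":0,"ry":0,"rz":63,"gripper":1},{"dx":0,"dy":0,"dz":0,"rx":0,"ry":0,"rz":70,"gripper":1},{"dx":0,"dy":0,"dz":0,"rx":0,"ry":0,"rz":77,"gripper":1},{"dx":0,"dy":0,"dz":0,"rx":0,"ry":0,"rz":84,"gripper":1},{"dx":0,"dy":0,"dz":0,"rx":0,"ry":0,"rz":91,"gripper":1},{"dx":0,"dy":0,"dz":0,"rx":0,"ry":0,"rz":98,"gripper":1},{"dx":0,"dy":0,"dz":0,"rx":0,"ry":0,"rz":104,"gripper":1},{"dx":0,"dy":0,"dz":0,"rx":0,"ry":0,"rz":109,"gripper":1},{"dx":0,"dy":0,"dz":0,"rx":0,"ry":0,"rz":109,"gripper":1},{"dx":0,"dy":0,"dz":0,"rx":0,"ry":0,"rz":109,"gripper":1}])

```text
t: 46.93
ee_pos: [0.5235, -0.0811, 0.0299]
eef_rot: [0.001, 0.955, 0.298, 0.002]
ft_force: [0.9, 1.7, 7.9]
grip_width: 0.011
grasp_force: 65.2
```

Run:
```python
from m3 import *
s=env.observe();print(s["ee_pos"],yaw(s)[0],s["grip_width"],s["grasp_force"],s["ft_force"],s["torque"])
```

```text
[ 0.52348624 -0.08106764  0.02994842] 34.69250265645805 0.011032825146241125 65.17594978315174 [0.86181943 1.65865237 7.86439955] [ 0.25019485  0.1742265  -0.14071212]
```

Now the last degrees to the stop, then release, back off and look.

move_arm(series=[{"dx":0,"dy":0,"dz":0,"rx":0,"ry":0,"rz":2,"gripper":1},{"dx":0,"dy":0,"dz":0,"rx":0,"ry":0,"rz":4,"gripper":1},{"dx":0,"dy":0,"dz":0,"rx":0,"ry":0,"rz":5.5,"gripper":1},{"dx":0,"dy":0,"dz":0,"rx":0,"ry":0,"rz":7,"gripper":1},{"dx":0,"dy":0,"dz":0,"rx":0,"ry":0,"rz":8,"gripper":1},{"dx":0,"dy":0,"dz":0,"rx":0,"ry":0,"rz":8,"gripper":1},{"dx":0,"dy":0,"dz":0,"rx":0,"ry":0,"rz":8,"gripper":1}])

```text
t: 47.52
ee_pos: [0.5236, -0.0811, 0.03]
eef_rot: [0.002, 0.972, 0.234, 0.002]
ft_force: [0.9, 2.0, 7.4]
grip_width: 0.0106
grasp_force: 68.3
```

Run:
```python
from m3 import *
s=env.observe();print(yaw(s)[0],s["torque"])
```

```text
27.11694683145168 [ 0.41038045 -0.02671086  1.06018582]
```

move_arm(series=[{"dx":0,"dy":0,"dz":0,"rx":0,"ry":0,"rz":0,"gripper":0.4},{"dx":0,"dy":0,"dz":0,"rx":0,"ry":0,"rz":0,"gripper":0.2},{"dx":0,"dy":0,"dz":0,"rx":0,"ry":0,"rz":0,"gripper":0.2},{"dx":0,"dy":0,"dz":-3,"rx":0,"ry":0,"rz":0,"gripper":0.2},{"dx":0,"dy":0,"dz":-7,"rx":0,"ry":0,"rz":0,"gripper":0.2},{"dx":0,"dy":0,"dz":-11,"rx":0,"ry":0,"rz":0,"gripper":0.2},{"dx":-3.5,"dy":0,"dz":-15,"rx":0,"ry":0,"rz":0,"gripper":0.2},{"dx":-6,"dy":0,"dz":-15,"rx":0,"ry":0,"rz":0,"gripper":0.2},{"dx":-6,"dy":0,"dz":-15,"rx":0,"ry":0,"rz":0,"gripper":0.2},{"dx":-6,"dy":0,"dz":-15,"rx":0,"ry":0,"rz":0,"gripper":0.2}])

```text
t: 48.35
ee_pos: [0.467, -0.1082, 0.1776]
eef_rot: [0.0, 0.973, 0.23, 0.0]
ft_force: [-0.4, -0.1, -0.3]
grip_width: 0.0342
grasp_force: 0.0
```

Run:
```python
from wing import *
X=(.5222,-.081)
s,w,pw=look("F",X,())
for t in (35,45,55): print(ang(w,pw,X,t))
print(move(s,.599+.0505,-.2373-.047,.18,136))
```

```text
F [ 0.467  -0.1082  0.1776] 26.62
(np.float64(28.9), np.float64(28.3), array([ 0.9, -1.1]), 46, np.float64(0.95))
(np.float64(29.4), np.float64(29.4), array([-0.1,  0.3]), 176, np.float64(0.95))
(np.float64(30.2), np.float64(30.2), array([-0.2,  0.3]), 197, np.float64(0.95))
(array([ 8.42, 23.92, -0.22]), array([ 7.0000e-02, -1.0000e-02, -1.0938e+02]))
```

move_arm(series=[{"dx":0,"dy":2,"dz":0,"rx":0,"ry":0,"rz":-7,"gripper":0.2},{"dx":1,"dy":4,"dz":0,"rx":0,"ry":0,"rz":-14,"gripper":0.2},{"dx":2,"dy":6,"dz":0,"rx":0,"ry":0,"rz":-21,"gripper":0.2},{"dx":3,"dy":8,"dz":0,"rx":0,"ry":0,"rz":-28,"gripper":0.2},{"dx":4,"dy":11,"dz":0,"rx":0,"ry":0,"rz":-35,"gripper":0.2},{"dx":5,"dy":14,"dz":0,"rx":0,"ry":0,"rz":-42,"gripper":0.2},{"dx":6,"dy":17,"dz":0,"rx":0,"ry":0,"rz":-49,"gripper":0.2},{"dx":7,"dy":20,"dz":0,"rx":0,"ry":0,"rz":-56,"gripper":0.2},{"dx":8,"dy":23,"dz":0,"rx":0,"ry":0,"rz":-63,"gripper":0.2},{"dx":8.4,"dy":23.9,"dz":0,"rx":0,"ry":0,"rz":-70,"gripper":0.2},{"dx":8.4,"dy":23.9,"dz":0,"rx":0,"ry":0,"rz":-77,"gripper":0.2},{"dx":8.4,"dy":23.9,"dz":0,"rx":0,"ry":0,"rz":-84,"gripper":0.2},{"dx":8.4,"dy":23.9,"dz":0,"rx":0,"ry":0,"rz":-91,"gripper":0.2},{"dx":8.4,"dy":23.9,"dz":0,"rx":0,"ry":0,"rz":-98,"gripper":0.2},{"dx":8.4,"dy":23.9,"dz":0,"rx":0,"ry":0,"rz":-105,"gripper":0.2},{"dx":8.4,"dy":23.9,"dz":0,"rx":0,"ry":0,"rz":-109,"gripper":0.2},{"dx":8.4,"dy":23.9,"dz":0,"rx":0,"ry":0,"rz":-109,"gripper":0.2},{"dx":8.4,"dy":23.9,"dz":0,"rx":0,"ry":0,"rz":-109,"gripper":0.2}])

```text
t: 49.9
ee_pos: [0.6503, -0.2826, 0.1746]
eef_rot: [-0.002, 0.377, 0.926, 0.0]
ft_force: [0.7, -0.3, 1.2]
grip_width: 0.0344
grasp_force: 0.0
```

Run:
```python
from wing import *
X=(.5999,-.2373)
s,w,pw=look("R",X)
for t in (35,45,55): print(ang(w,pw,X,t))
print(move(s,*X,.1,133))
```

```text
R [ 0.6503 -0.2826  0.1746] 135.67
35 ((317, 120), [601.0, -242.5, 9.6, 33.9, 58.9])
45 ((317, 120), [599.7, -237.0, 19.0, 42.5, 45.7])
55 ((317, 120), [599.7, -237.0, 19.1, 42.5, 45.7])
(np.float64(136.5), np.float64(138.6), array([-0.6, -0.7]), 45, np.float64(0.95))
(np.float64(135.5), np.float64(135.5), array([-0.1,  0.2]), 188, np.float64(0.95))
(np.float64(135.4), np.float64(135.3), array([-0.1,  0.2]), 203, np.float64(0.95))
(array([ 6.74, -0.28,  7.49]), array([-0.04, -0.21,  2.67]))
```

move_arm(series=[{"dx":3.5,"dy":-0.2,"dz":3,"rx":0,"ry":0,"rz":0,"gripper":0.2},{"dx":6.75,"dy":-0.3,"dz":5,"rx":0,"ry":0,"rz":0.2,"gripper":0.2},{"dx":6.75,"dy":-0.3,"dz":7.5,"rx":0,"ry":0,"rz":0.2,"gripper":0.2},{"dx":6.75,"dy":-0.3,"dz":8,"rx":0,"ry":0,"rz":0.2,"gripper":0.2},{"dx":6.75,"dy":-0.3,"dz":11,"rx":0,"ry":0,"rz":0.2,"gripper":0.2},{"dx":6.75,"dy":-0.3,"dz":13,"rx":0,"ry":0,"rz":0.2,"gripper":0.2},{"dx":6.75,"dy":-0.3,"dz":14.3,"rx":0,"ry":0,"rz":0.2,"gripper":0.2},{"dx":6.75,"dy":-0.3,"dz":14.8,"rx":0,"ry":0,"rz":0.2,"gripper":0.2},{"dx":6.75,"dy":-0.3,"dz":14.8,"rx":0,"ry":0,"rz":0.2,"gripper":0.2},{"dx":6.75,"dy":-0.3,"dz":14.8,"rx":0,"ry":0,"rz":0.2,"gripper":0.2}])

```text
t: 50.78
ee_pos: [0.601, -0.2392, 0.0302]
eef_rot: [0.001, 0.378, 0.926, -0.0]
ft_force: [0.5, -1.0, -0.0]
grip_width: 0.0341
grasp_force: 0.0
```

Run:
```python
from m3 import *
s=env.observe();print(s["ee_pos"],yaw(s)[0],s["grip_width"],s["ft_force"],s["torque"],move(s,.5999,-.2371,.027,135.5))
```

```text
[ 0.6009996  -0.23918597  0.0302157 ] 135.52348008191098 0.03405232782452524 [ 0.50534941 -1.00233952 -0.03144199] [-0.00348529 -0.02351514  0.01979229] (array([0.23, 0.07, 0.32]), array([0.03, 0.09, 0.02]))
```

move_arm(series=[{"dx":0.2,"dy":0.07,"dz":0.2,"rx":0,"ry":0.1,"rz":0,"gripper":0.2},{"dx":0.2,"dy":0.07,"dz":0.2,"rx":0,"ry":0.1,"rz":0,"gripper":0.5},{"dx":0.2,"dy":0.07,"dz":0.2,"rx":0,"ry":0.1,"rz":0,"gripper":0.7},{"dx":0.2,"dy":0.07,"dz":0.2,"rx":0,"ry":0.1,"rz":0,"gripper":1},{"dx":0.2,"dy":0.07,"dz":0.2,"rx":0,"ry":0.1,"rz":0,"gripper":1},{"dx":0.2,"dy":0.07,"dz":0.2,"rx":0,"ry":0.1,"rz":0,"gripper":1}])

```text
t: 51.28
ee_pos: [0.6005, -0.2367, 0.03]
eef_rot: [0.001, 0.378, 0.926, 0.0]
ft_force: [-1.1, 3.5, 6.8]
grip_width: 0.0106
grasp_force: 61.8
```

move_arm(series=[{"dx":0,"dy":0,"dz":0,"rx":0,"ry":0,"rz":7,"gripper":1},{"dx":0,"dy":0,"dz":0,"rx":0,"ry":0,"rz":14,"gripper":1},{"dx":0,"dy":0,"dz":0,"rx":0,"ry":0,"rz":21,"gripper":1},{"dx":0,"dy":0,"dz":0,"rx":0,"ry":0,"rz":28,"gripper":1},{"dx":0,"dy":0,"dz":0,"rx":0,"ry":0,"rz":35,"gripper":1},{"dx":0,"dy":0,"dz":0,"rx":0,"ry":0,"rz":42,"gripper":1},{"dx":0,"dy":0,"dz":0,"rx":0,"ry":0,"rz":49,"gripper":1},{"dx":0,"dy":0,"dz":0,"rx":0,"ry":0,"rz":56,"gripper":1},{"dx":0,"dy":0,"dz":0,"rx":0,"ry":0,"rz":63,"gripper":1},{"dx":0,"dy":0,"dz":0,"rx":0,"ry":0,"rz":70,"gripper":1},{"dx":0,"dy":0,"dz":0,"rx":0,"ry":0,"rz":77,"gripper":1},{"dx":0,"dy":0,"dz":0,"rx":0,"ry":0,"rz":84,"gripper":1},{"dx":0,"dy":0,"dz":0,"rx":0,"ry":0,"rz":91,"gripper":1},{"dx":0,"dy":0,"dz":0,"rx":0,"ry":0,"rz":97,"gripper":1},{"dx":0,"dy":0,"dz":0,"rx":0,"ry":0,"rz":101,"gripper":1},{"dx":0,"dy":0,"dz":0,"rx":0,"ry":0,"rz":101,"gripper":1},{"dx":0,"dy":0,"dz":0,"rx":0,"ry":0,"rz":101,"gripper":1}])

```text
t: 52.7
ee_pos: [0.6018, -0.2368, 0.0301]
eef_rot: [0.001, 0.955, 0.297, 0.003]
ft_force: [4.5, 2.0, 6.4]
grip_width: 0.0106
grasp_force: 61.6
```

Run:
```python
from m3 import *
s=env.observe();print(s["ee_pos"],yaw(s)[0],s["grip_width"],s["grasp_force"],s["ft_force"],s["torque"])
```

```text
[ 0.60184755 -0.23679122  0.03006087] 34.590572250402715 0.010643299765773393 61.59284672699869 [4.54950218 2.01425804 6.43474764] [ 0.50158215 -0.60945005 -0.09070042]
```

move_arm(series=[{"dx":0,"dy":0,"dz":0,"rx":0,"ry":0,"rz":2,"gripper":1},{"dx":0,"dy":0,"dz":0,"rx":0,"ry":0,"rz":4,"gripper":1},{"dx":0,"dy":0,"dz":0,"rx":0,"ry":0,"rz":5.5,"gripper":1},{"dx":0,"dy":0,"dz":0,"rx":0,"ry":0,"rz":7,"gripper":1},{"dx":0,"dy":0,"dz":0,"rx":0,"ry":0,"rz":8,"gripper":1},{"dx":0,"dy":0,"dz":0,"rx":0,"ry":0,"rz":8,"gripper":1},{"dx":0,"dy":0,"dz":0,"rx":0,"ry":0,"rz":8,"gripper":1}])

```text
t: 53.28
ee_pos: [0.6019, -0.2369, 0.0301]
eef_rot: [0.002, 0.972, 0.234, 0.002]
ft_force: [5.4, 2.0, 6.5]
grip_width: 0.0107
grasp_force: 65.7
```

Run:
```python
from m3 import *
s=env.observe();print(yaw(s)[0],s["torque"])
```

```text
27.01353917404481 [ 0.62033605 -0.73662119  1.11649295]
```

move_arm(series=[{"dx":0,"dy":0,"dz":0,"rx":0,"ry":0,"rz":0,"gripper":0.4},{"dx":0,"dy":0,"dz":0,"rx":0,"ry":0,"rz":0,"gripper":0.2},{"dx":0,"dy":0,"dz":0,"rx":0,"ry":0,"rz":0,"gripper":0.2},{"dx":0,"dy":0,"dz":-3,"rx":0,"ry":0,"rz":0,"gripper":0.2},{"dx":0,"dy":0,"dz":-7,"rx":0,"ry":0,"rz":0,"gripper":0.2},{"dx":0,"dy":0,"dz":-11,"rx":0,"ry":0,"rz":0,"gripper":0.2},{"dx":-3.5,"dy":0,"dz":-15,"rx":0,"ry":0,"rz":0,"gripper":0.2},{"dx":-6.5,"dy":0,"dz":-15,"rx":0,"ry":0,"rz":0,"gripper":0.2},{"dx":-6.5,"dy":0,"dz":-15,"rx":0,"ry":0,"rz":0,"gripper":0.2},{"dx":-6.5,"dy":0,"dz":-15,"rx":0,"ry":0,"rz":0,"gripper":0.2}])

```text
t: 54.12
ee_pos: [0.5394, -0.2665, 0.1773]
eef_rot: [-0.001, 0.974, 0.228, -0.001]
ft_force: [-0.6, 0.3, -0.6]
grip_width: 0.0343
grasp_force: 0.0
```

Run:
```python
from wing import *
X=(.5999,-.2371)
s,w,pw=look("R",X,())
for t in (45,55): print(ang(w,pw,X,t))
print(move(s,.45,-.45,.3,30))
```

```text
R [ 0.5394 -0.2665  0.1773] 26.41
(np.float64(30.3), np.float64(30.2), array([-0.1,  0.3]), 185, np.float64(0.95))
(np.float64(29.7), np.float64(29.6), array([-0. ,  0.3]), 200, np.float64(0.95))
(array([-16.19,  12.42, -12.29]), array([-0.14,  0.06, -3.59]))
```

All three knobs are at their stops. I'll back the arm off and compare the top view with the start numerically.

move_arm(series=[{"dx":-4,"dy":3,"dz":-4,"rx":0,"ry":0,"rz":0,"gripper":0.2},{"dx":-8,"dy":6,"dz":-8,"rx":0,"ry":0,"rz":0,"gripper":0.2},{"dx":-12,"dy":9,"dz":-12,"rx":0,"ry":0,"rz":0,"gripper":0.2},{"dx":-16,"dy":12,"dz":-12,"rx":0,"ry":0,"rz":0,"gripper":0.2},{"dx":-20,"dy":15,"dz":-12,"rx":0,"ry":0,"rz":0,"gripper":0.2},{"dx":-26,"dy":15,"dz":-12,"rx":0,"ry":0,"rz":0,"gripper":0.2},{"dx":-32,"dy":15,"dz":-12,"rx":0,"ry":0,"rz":0,"gripper":0.2},{"dx":-36,"dy":15,"dz":-12,"rx":0,"ry":0,"rz":0,"gripper":0.2},{"dx":-36,"dy":15,"dz":-12,"rx":0,"ry":0,"rz":0,"gripper":0.2},{"dx":-36,"dy":15,"dz":-12,"rx":0,"ry":0,"rz":0,"gripper":0.2}])

```text
t: 55.0
ee_pos: [0.2983, -0.5521, 0.2938]
eef_rot: [-0.003, 0.973, 0.23, -0.001]
ft_force: [-0.1, -1.2, -1.1]
grip_width: 0.0342
grasp_force: 0.0
```

Run:
```python
from m3 import *
a=cv2.imread("pics/top0.png");b=env.grab_frame("top");cv2.imwrite("pics/top9.png",b);p=cam("top")
# pad and gauge
for im in (a,b): print("pad",rect(p,blob(im,(150,240),(0,0,0),(180,255,60),(125,195,205,280),0),.004))
# change map away from arm: hue/sat-insensitive edges
ea,eb=[cv2.Canny(cv2.GaussianBlur(i,(3,3),0),60,150) for i in (a,b)]
d=cv2.bitwise_and(ea,cv2.bitwise_not(cv2.dilate(eb,np.ones((5,5)))))|cv2.bitwise_and(eb,cv2.bitwise_not(cv2.dilate(ea,np.ones((5,5)))))
n,l,st,c=cv2.connectedComponentsWithStats(cv2.dilate(d,np.ones((5,5))))
print([tuple(int(v) for v in s) for s in st[1:] if s[4]>80])
m=lambda i:cv2.inRange(cv2.cvtColor(i,cv2.COLOR_BGR2HSV),(130,80,40),(170,255,255))
for i in (a,b):
    k=cv2.connectedComponentsWithStats(m(i)); print("purple",[tuple(x.round(1)) for x,s in zip(k[3][1:],k[2][1:]) if s[4]>60])
# holder tops in rack
g=cv2.cvtColor(b,cv2.COLOR_BGR2GRAY)
v=int(proj(p,[.602,-.08,.03])[0][1]);print(v,[int(x) for x in g[v,280:382:2]]);print([int(x) for x in cv2.cvtColor(a,cv2.COLOR_BGR2GRAY)[v,280:382:2]])
```

```text
pad [484.3, 330.4, 107.8, 157.6, 72.2]
pad [484.4, 329.9, 111.1, 157.7, 71.8]
[(213, 11, 9, 24, 139), (351, 72, 12, 11, 117), (312, 177, 21, 23, 269), (356, 176, 15, 10, 104), (357, 183, 20, 21, 212), (274, 187, 10, 11, 85), (334, 191, 19, 13, 161), (253, 233, 35, 27, 551), (399, 236, 23, 20, 350), (288, 236, 352, 164, 9563), (352, 240, 26, 24, 440), (584, 246, 28, 14, 218), (530, 263, 51, 20, 319), (383, 288, 35, 18, 311), (588, 313, 52, 17, 310), (554, 329, 86, 71, 1096), (227, 361, 31, 39, 479)]
purple [(np.float64(302.7), np.float64(256.9)), (np.float64(322.9), np.float64(288.7)), (np.float64(269.1), np.float64(296.2))]
purple [(np.float64(302.8), np.float64(257.2)), (np.float64(322.8), np.float64(288.8)), (np.float64(269.3), np.float64(296.2))]
187 [150, 185, 164, 116, 165, 196, 198, 195, 198, 196, 196, 200, 186, 171, 118, 189, 194, 190, 194, 192, 188, 188, 195, 163, 101, 118, 95, 159, 189, 187, 187, 186, 190, 186, 128, 105, 177, 111, 130, 190, 186, 188, 188, 191, 192, 170, 92, 140, 153, 162, 193]
[161, 187, 162, 117, 163, 195, 195, 196, 195, 192, 196, 196, 185, 182, 134, 125, 190, 195, 190, 193, 192, 194, 189, 180, 168, 163, 124, 190, 194, 192, 192, 194, 194, 194, 192, 171, 174, 128, 164, 195, 195, 197, 194, 197, 196, 193, 165, 157, 148, 140, 170]
```

```bash
python3 -c "
from plant import env
print(env.close_job())"
```

```text
the job is handed in; nothing more can be done
None
```

The job is done and handed in at about 55 s, but no verdict came back. I gauged the block, rod and tall holders in that order and stood them in the rack. I then turned all three knobs to their stops and found nothing else on the bench moved. The gauge went back on its pad before the holders were moved, within about 2 mm of where it started.

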